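# Lay the marker and the eraser in the sloped desk tray

### The arm

A 7-joint arm with a two-finger parallel gripper is mounted at the origin on a cart in front of the work surface, level with it; the furniture and walls round the work are solid. World frame = base frame: x ahead of the robot, y to its left, z up, the work surface at z = 0. Lengths are in m, angles in degrees, forces in N, time in s.
With the tool pointing down it reaches from about 0.35 to 0.9 m from the base axis. Payload 7.2 kg.
Tool frame: the origin (TCP) lies at the very end of the fingers, on their centre line; the grasp point (between the pads) lies 19 mm behind it; z points along the fingers, y is the direction in which the jaws open and shut (so a half turn about z gives the same grasp; the last joint's range is limited). The gripper opens to 88 mm and grips with 3 to 60 N. Pads are 20 mm wide; open, the fingers measure 115 mm over their backs; the gripper's body (75 mm by 178 mm) begins 61 mm behind the grasp point.
Start: joints at [-81.028, 23.554, -0.728, 91.456, 0.321, 64.991, -4.71], TCP at [0.139, 0.609, 0.223] pointing down, gripper open.
Joint ranges: [-169.25, 169.25], [-16.82, 113.86], [-84.01, 82.57], [7.8, 145.47], [-59.2, 239.2], [7.22, 106.19], [-163.78, 163.78]. Speed limits (degrees/s): [136.94, 136.94, 172.46, 172.46, 180, 180, 180].

### API

Orientations are given as a 3x3 rotation matrix whose columns are the frame's x, y, z axes.
In Python, from bench import env, eyes gives the robot as it stands.
- The arm moves only by the tool servo_tool, never from a script. Its argument "commands" is one flat list of numbers, 7 for each row, row after row: the turn, a rotation vector about the tool's x, y, z in rad, then the shift along the tool's x, y, z in mm, then the finger opening in mm, from 0 to 87.8. In form: [wx, wy, wz, tx, ty, tz, fingers, wx, wy, wz, tx, ty, tz, fingers, ...]. A call has 1 to 8 rows; each row is the pose to reach, as a shift and turn from the pose measured when the call began, along the tool's axes at that moment; what a row does not reach only later rows make up. A row lasts 1/10 s, in which the tool goes at most 50 mm and 8.59 degrees, less where a joint would pass 70% of its speed; a pose out of reach is approached as far as the arm can. A call with a gripper value outside its range is refused whole. The fingers move at their own pace and stop on an object; "force" is the grip in N (left out, the last holds). Time passes only in rows, so rows that repeat a pose let the fingers close. It gives the time, the measured TCP pose, the force and the opening at its end, in the units of the state.
- env.read_state(): the state, without advancing time (a new reading comes with each control period).
- eyes.get_image(name): name is "scene" or "top"; returns a dict with "image" (480x640x3 uint8, red, green, blue), "depth" (480x640 float32, m along the optical axis (not along the pixel's ray), 0 where there is no reading), "mtx" (3x3 intrinsics, pixels), "R" (3x3) and "t" (3): a world point X has camera coordinates R X + t. Camera axes: x right, y down, z forward; pixel columns grow to the right and rows downward; lengths in m; the calibration is good to about 2 mm. A picture is of the moment at which its call begins.
- env.hand_in(): hands the job in, once; it reports no verdict.
The state is a dict: "time": time; "joints": joint angles; "qd": joint speeds; "joint_efforts": joint torques, N m; "position": TCP position; "orientation": TCP orientation; "ft_force": force on the tool from outside, world axes, zero at the start; "wrist_torque": the same for the moment, N m; "opening": finger opening in m.
Only numpy, scipy, OpenCV 4.12 (cv2) and the standard library are available. Lean on these libraries where they do the work, as an engineer would, in place of code of your own. Each camera call takes 0.05 s, during which the arm holds its last target.

### The job

Put the whiteboard things away in the sloped tray: lay the green marker in its long compartment with the green floor, its pointed black tip pointing downhill, and the eraser in the short compartment with the blue floor. Both must lie flat on the sloping floor inside the compartment's rim; set them down, do not drop them, and leave the glue stick, tape roll and pink marker where they are.

Things in the scene. Friction and masses are not known exactly. Their poses are not given: they have to be found in the camera images.
- stand: fixed grey and white plastic desk stand. Origin on the desk under its centre; turned only about the vertical. Its white bed, 160 mm along the slope x 170 mm across, rises at 30 degrees towards the stand's +x (to the robot's left and a little away from it), from z = 19 mm at the low edge to 99 mm, and carries two compartments side by side, each with a 9 mm high, 5 mm thick grey rim
- marker_bay (a point): centre of the floor of the long compartment (green floor), inside 140 mm along the slope and 28 mm across. Axes of the bed: x straight uphill (30 degrees above level), y across the slope (level), z square off the floor. The middle 64 mm of both long rims is left out to make room for fingers
- eraser_bay (a point): centre of the floor of the short compartment (blue floor), inside 60 mm along the slope and 32 mm across, 80 mm beside marker_bay in -y; axes as marker_bay. The middle 38 mm of both side rims is left out to make room for fingers. Behind it hangs a monitor screen (world x from 0.59, y above -0.08, z above 0.10); a tall bookcase panel stands to the right (x about 0.52, y below -0.46)
- marker_green: green marker lying on the desk, 122 mm long, 16 mm wide, 17 mm high, 11 g, does not roll. Origin on its underside, at the middle of its barrel; its long axis is y, the pointed black tip is at the -y end (the other end is blunt, black too, with a clip), z up
- marker_mid (a point): centre of the green marker, 8 mm above its underside and 2 mm from its origin towards the tip
- marker_tip (a point): point of the black tip of the green marker, 61 mm from its origin along -y, 8 mm above its underside
- eraser: eraser in a blue paper sleeve, 20 mm (x) x 42 mm (y, long axis) x 13 mm high, 18 g, lying flat on the desk. Origin at the centre of its underside
- eraser_mid (a point): centre of the eraser, 6.5 mm above its underside
- glue_stick: white glue stick with red cap standing on the desk, 24 mm diameter, 88 mm high; origin at the centre of its underside. Bystander
- tape_roll: roll of beige tape lying flat, 49 mm diameter, 19 mm high; origin at the centre of its underside. Bystander
- marker_pink: pink marker lying on the desk to the right of the stand, 120 x 16 x 17 mm; origin at the middle of its underside. Bystander

How it is judged:
By the outcome, as a careful person would: the job done as asked, in the order asked, and still so for the second after the job is handed in, with the robot touching nothing.
It also fails if it takes over 58 s, if anything falls off the work surface, if the arm or the gripper's body presses on something with over 40 N, if the wrist force passes 120 N, or if a joint passes its speed limit or range.

## Working session

There is one attempt and no reset: what is moved stays moved. The work goes in short steps, Python scripts to look and compute and a tool call to move; the robot and the scene stay as the last step left them, time stands still between calls to the robot, and variables do not carry over. Pictures are saved under pics/ and viewed, and the job is handed in when it is done.

Besides the shell and the picture viewer there is one more tool, called after "Call:" in YAML: its name, and indented under it one key for each argument. servo_tool: Moves the arm, as the interface text tells. Its arguments: {"type":"object","properties":{"commands":{"type":"array"},"force":{"type":"number"}},"required":["commands"]}

```bash
ls; mkdir -p pics
python3 - <<'E'
from bench import env, eyes
import cv2,numpy as np,pickle
s=env.read_state();print(s)
for n in("scene","top"):
    d=eyes.get_image(n);pickle.dump(d,open(f"pics/{n}0.pkl","wb"));cv2.imwrite(f"pics/{n}0.png",d["image"][:,:,::-1])
    print(n,d["mtx"].tolist(),(-d["R"].T@d["t"]).tolist(),d["R"].tolist())
E
```

```text
pics
{'time': 0.0, 'joints': array([-81.02470495,  23.59914623,  -0.72854701,  91.50208369,
         0.31891147,  64.99036701,  -4.71113305]), 'qd': array([-0.06208304, -0.04842555, -0.00219771, -0.07818817, -0.07838015,
        0.00401426,  0.11106082]), 'joint_efforts': array([-2.07035259e-04, -5.87989962e+01,  6.41455427e-01, -2.91059679e+01,
       -5.38855162e-02,  1.88990770e-02,  1.47094543e-04]), 'position': array([0.13926702, 0.60878236, 0.22183256]), 'orientation': array([[-9.74825365e-01,  2.22969580e-01, -2.71560740e-04],
       [ 2.22969732e-01,  9.74824152e-01, -1.53997737e-03],
       [-7.86441402e-05, -1.56175883e-03, -9.99998777e-01]]), 'ft_force': array([ 0.08226127, -0.64432498, -0.32840466]), 'wrist_torque': array([-0.05143038,  0.02078123, -0.01706091]), 'opening': 0.08793998695306011}
scene [[622.1200674614101, 0.0, 320.4250383586813], [0.0, 622.1200674614101, 254.31310454211962], [0.0, 0.0, 1.0]] [0.21322403277478294, 0.3778925300520297, 0.8544050043838866] [[-0.8813608405568457, -0.47224536449778043, 0.013688843752822418], [-0.3624605521338233, 0.6573149892288945, -0.6607263829164552], [0.303027089349739, -0.5873000260900527, -0.7505020069758966]]
top [[446.6218990822185, 0.0, 320.8766819876869], [0.0, 446.6218990822185, 232.84890566331785], [0.0, 0.0, 1.0]] [0.48893315344316757, -0.20156081833757966, 0.9136996000381647] [[0.024127141852688685, -0.9996439905526553, 0.01139180310498461], [-0.9970420042015868, -0.024892999528600426, -0.0727157509220101], [0.07297343957703342, -0.009603682961843604, -0.9972876447594574]]
```

View pics/scene0.png

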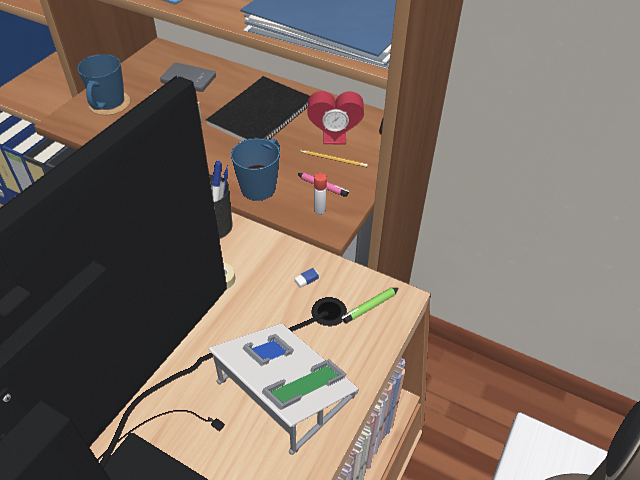

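View pics/top0.png

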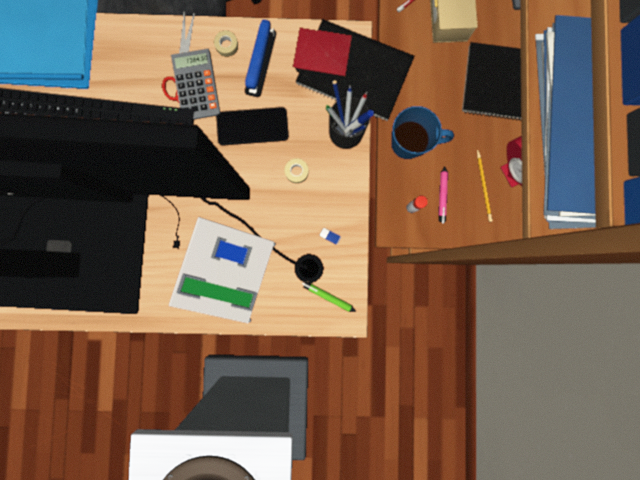

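```bash
cat > h.py <<'E'
import numpy as np,cv2,pickle
def ld(n): return pickle.load(open(f"pics/{n}.pkl","rb"))
def ray(d,uv,z):
    uv=np.atleast_2d(np.array(uv,float)); c=-d["R"].T@d["t"]
    r=np.c_[uv,np.ones(len(uv))]@np.linalg.inv(d["mtx"]).T@d["R"]
    return c+r*((z-c[2])/r[:,2])[:,None]
def cloud(d):
    v,u=np.mgrid[:480,:640]; z=d["depth"]
    p=np.stack([u,v,np.ones_like(u)],-1)@np.linalg.inv(d["mtx"]).T*z[...,None]
    return (p-d["t"])@d["R"]
E
python3 - <<'E'
from h import *
s=ld("scene0");t=ld("top0")
a=cv2.resize(s["image"][220:440,200:440],None,fx=3.3,fy=2.7*1,interpolation=cv2.INTER_CUBIC)[:600,:800]
cv2.imwrite("pics/sz.png",a[:,:,::-1])
a=cv2.resize(t["image"][210:330,165:365],None,fx=4,fy=4,interpolation=cv2.INTER_CUBIC)
cv2.imwrite("pics/tz.png",a[:,:,::-1])
for n,d in(("s",s),("t",t)):
    h=cv2.cvtColor(d["image"],cv2.COLOR_RGB2HSV);P=cloud(d)
    for c,lo,hi in(("lime",(38,120,150),(55,255,255)),("floorG",(56,100,60),(80,255,200)),("blue",(105,130,80),(125,255,255))):
        m=cv2.inRange(h,lo,hi); k,l,st,ce=cv2.connectedComponentsWithStats(m)
        for i in range(1,k):
            if 60<st[i,4]<3000:
                p=P[l==i]; p=p[d["depth"][l==i]>0]
                print(n,c,st[i],ce[i].round(1),p.mean(0).round(4),np.median(p,0).round(4),cv2.minAreaRect(np.argwhere(l==i)[:,::-1].astype(np.float32)))
E
```

```text
s lime [351 288  44  31 352] [373.3 302.1] [ 0.4237 -0.2286  0.0137] [ 0.4238 -0.2295  0.014 ] ((371.9425964355469, 302.5566711425781), (7.944004058837891, 49.03367233276367), 59.4207763671875)
s floorG [271 366  67  36 925] [304.6 384. ] [ 0.4366 -0.0153  0.0586] [ 0.4364 -0.0139  0.0594] ((304.8992919921875, 384.46990966796875), (16.750125885009766, 67.09937286376953), 65.4622802734375)
s blue [   0   10   56   76 2643] [21.2 44.6] [ 1.6918 -0.636  -0.077 ] [ 1.6918 -0.6322 -0.081 ] ((27.5, 47.5), (75.0, 55.0), 90.0)
s blue [  0 116  21  18 161] [  8.2 123.2] [ 1.8336 -0.586  -0.3646] [ 1.8334 -0.585  -0.3639] ((7.69798469543457, 122.71141052246094), (8.520011901855469, 24.413110733032227), 55.00797653198242)
s blue [  0 124  36  67 475] [ 16.4 145.5] [ 1.7462 -0.5289 -0.3799] [ 1.7493 -0.5203 -0.3628] ((13.819042205810547, 154.2058868408203), (31.3828182220459, 67.25125885009766), 12.425942420959473)
s blue [212 161  10  25 170] [216.7 173.5] [ 0.7637 -0.2798  0.1156] [ 0.7632 -0.2796  0.1157] ((216.93902587890625, 173.0487823486328), (7.619776248931885, 24.40536880493164), 6.3401
[... 1725 characters left out ...]
13] [421.9 122.3] [ 0.7771 -0.4051  0.0479] [ 0.7799 -0.4081  0.0459] ((422.34149169921875, 122.57319641113281), (29.673015594482422, 11.088338851928711), 38.65980911254883)
t blue [625 178  15  46 645] [632.2 200.7] [ 0.5525 -0.479   0.5261] [ 0.5526 -0.479   0.5259] ((632.0, 200.5), (45.0, 14.0), 90.0)
t blue [327 232  12  11  81] [332.6 237.3] [ 0.5465 -0.2342  0.0115] [ 0.5469 -0.2349  0.0116] ((332.60003662109375, 237.30001831054688), (10.28591251373291, 7.155416965484619), 26.56505012512207)
t blue [215 241  32  23 450] [230.9 252. ] [ 0.5106 -0.0389  0.0572] [ 0.5107 -0.0387  0.0571] ((230.96023559570312, 251.9879150390625), (28.783403396606445, 16.38823890686035), 16.927513122558594)
```

```bash
sleep 0
```

```text
(no output)
```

View pics/sz.png

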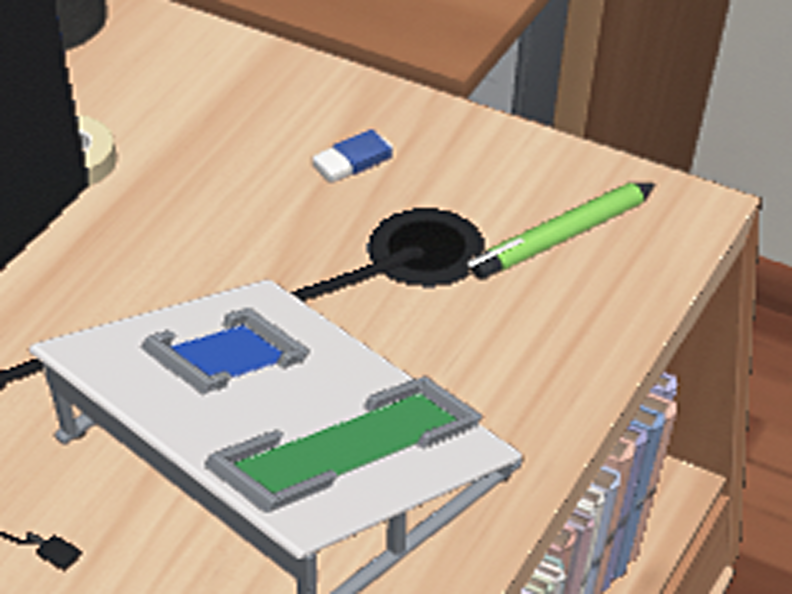

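View pics/tz.png

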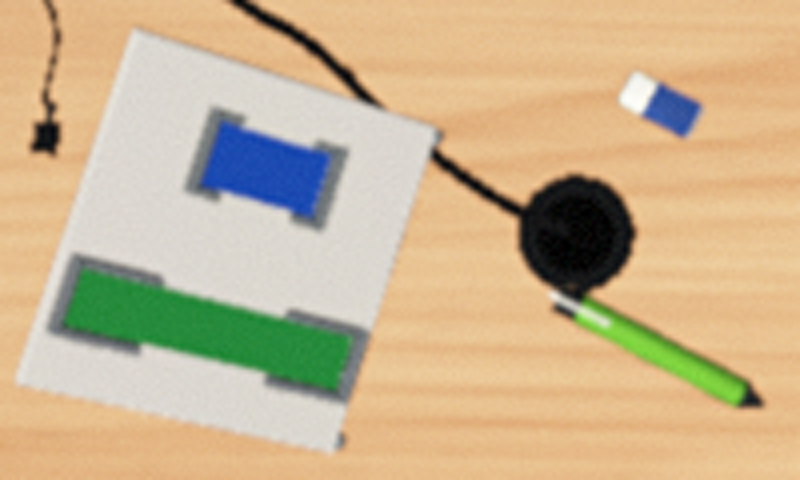

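Run:
```python
from h import *
for n in("scene0","top0"):
    d=ld(n);h=cv2.cvtColor(d["image"],cv2.COLOR_RGB2HSV);P=cloud(d)
    # marker
    m=cv2.inRange(h,(35,90,90),(58,255,255))
    box=(slice(270,340),slice(300,410)); mm=np.zeros_like(m);mm[box]=m[box]
    k,l,st,ce=cv2.connectedComponentsWithStats(mm);i=1+st[1:,4].argmax();pts=np.argwhere(l==i)[:,::-1]
    w=ray(d,pts,0.0085)[:,:2];c=w.mean(0);u=np.linalg.svd(w-c,full_matrices=False)[2][0];u*=-np.sign(u[1])
    u=-u if u[1]>0 else u
    q=(w-c)@u;v=np.array([-u[1],u[0]]);e=(w-c)@v
    print(n,"barrel c",c.round(4),"u",u.round(3),np.degrees(np.arctan2(u[1],u[0])).round(2),"range",q.min().round(4),q.max().round(4),e.min().round(4),e.max().round(4),"depthz",np.percentile(P[l==i][:,2],[5,50,95]).round(4),'mid-xy depth',P[l==i].mean(0).round(4))
    # tip: dark px beyond
    gray=h[...,2]; vv,uu=np.mgrid[box]; pp=np.c_[uu.ravel(),vv.ravel()];W=ray(d,pp,0.0085)[:,:2];dk=gray[box].ravel()<90
    a=(W-c)@u;b=(W-c)@v;s=dk&(abs(b)<0.010)&(a>0)&(a<.09);print(" tip dark a",a[s].max().round(4) if s.any() else None)
    s=dk&(abs(b)<0.006)&(a<-0.03)&(a>-.09);print(" blunt dark",np.sort(a[s])[:5].round(4))
    # eraser
    z=13e-3
    ec=(309,275) if n[0]=="s" else (331,237)
    bx=(slice(ec[1]-20,ec[1]+20),slice(ec[0]-25,ec[0]+25))
    S=h[bx];m=(((S[...,0]>100)&(S[...,0]<130)&(S[...,1]>80))|((S[...,1]<45)&(S[...,2]>170))).astype(np.uint8)
    k,l,st,ce=cv2.connectedComponentsWithStats(m);i=1+st[1:,4].argmax();pts=np.argwhere(l==i)[:,::-1]+[bx[1].start,bx[0].start]
    w=ray(d,pts,z)[:,:2].astype(np.float32);r=cv2.minAreaRect(w*1000);print(" eraser px",st[i],"rect mm",np.round(r[0],1),np.round(r[1],1),r[2],"centroid",w.mean(0).round(4),P[bx][l==i].mean(0).round(4))
    top=P[bx][(l==i)&(P[bx][...,2]>0.0105)]; print("  ztop",len(top),top.mean(0).round(4))
    # floors
    for nm,lo,hi in(("G",(56,100,60),(80,255,200)),("B",(105,130,80),(125,255,255))):
        bx=(slice(320,410),slice(215,350)) if n[0]=="s" else (slice(225,320),slice(170,270))
        m=cv2.inRange(h[bx],lo,hi);k,l,st,ce=cv2.connectedComponentsWithStats(m);i=1+st[1:,4].argmax()
        w=P[bx][l==i];c=w.mean(0);vt=np.linalg.svd(w-c,full_matrices=False)[2]
        nn=vt[2]*np.sign(vt[2][2]); 
        print(" floor",nm,c.round(4),"n",nn.round(3),"slope",np.degrees(np.arccos(nn[2])).round(1),"yawup(n)",np.degrees(np.arctan2(-nn[1],-nn[0])).round(1),"long ax",vt[0].round(3),np.degrees(np.arctan2(vt[0][1],vt[0][0])).round(1))
        a=(w-c)@vt[0];b=(w-c)@vt[1];print("   ranges",np.r_[a.min(),a.max(),b.min(),b.max()].round(4))
    # white bed
    bx=(slice(310,460),slice(200,370)) if n[0]=="s" else (slice(210,330),slice(160,280))
    S=h[bx];m=((S[...,1]<25)&(S[...,2]>180)).astype(np.uint8);k,l,st,ce=cv2.connectedComponentsWithStats(m);i=1+st[1:,4].argmax()
    w=P[bx][l==i];c=w.mean(0);vt=np.linalg.svd(w-c,full_matrices=False)[2];nn=vt[2]*np.sign(vt[2][2])
    print(" bed n",nn.round(3),np.degrees(np.arccos(nn[2])).round(1),"yaw",np.degrees(np.arctan2(-nn[1],-nn[0])).round(1))
    up=np.array([-nn[0],-nn[1],0]);up/=np.linalg.norm(up)
    r=cv2.minAreaRect((w[:,:2]*1000).astype(np.float32));print("  rect",np.round(r[0],1),np.round(r[1],1),r[2])
```

```text
scene0 barrel c [ 0.4257 -0.2308] u [-0.426 -0.905] -115.23 range -0.0497 0.0473 -0.0089 0.0099 depthz [0.0081 0.0136 0.0171] mid-xy depth [ 0.4235 -0.2245  0.0172]
 tip dark a 0.0894
 blunt dark [-0.0866 -0.0852 -0.0827 -0.0813 -0.0801]
 eraser px [ 11  13  24  18 242] rect mm [ 548.7 -223.1] [41.4 24.4] 64.28263092041016 centroid [ 0.5492 -0.223 ] [ 0.5486 -0.2219  0.0146]
  ztop 163 [ 0.5487 -0.2209  0.0179]
 floor G [ 0.4349 -0.0123  0.0647] n [ 0.721 -0.516  0.464] slope 62.4 yawup(n) 144.4 long ax [ 0.182 -0.505 -0.844] -70.2
   ranges [-0.9037  0.0657 -0.0431  0.0918]
 floor B [ 0.5124 -0.0404  0.0568] n [-0.131 -0.487  0.864] slope 30.2 yawup(n) 75.0 long ax [-0.275 -0.819 -0.503] -108.6
   ranges [-0.0273  0.0262 -0.0169  0.0163]
 bed n [-0.054 -0.771  0.634] 50.6 yaw 86.0
  rect [346.5 104.7] [199.9 574.1] 45.215614318847656
top0 barrel c [ 0.424  -0.2334] u [-0.443 -0.897] -116.28 range -0.0493 0.0451 -0.0069 0.0069 depthz [0.0095 0.0131 0.0157] mid-xy depth [ 0.4243 -0.2332  0.0129]
 tip dark a 0.0522
 blunt dark [-0.0728 -0.0682 -0.0655 -0.0637 -0.061 ]
 eraser px [ 14  11  21  16 164] rect mm [ 549.9 -228.8] [40.7 18.1] 64.8041000366211 centroid [ 0.5499 -0.2274] [ 0.55   -0.2275  0.011 ]
  ztop 105 [ 0.5495 -0.228   0.0121]
 floor G [ 0.4345 -0.016   0.0648] n [-0.972  0.21   0.11 ] slope 83.7 yawup(n) -12.2 long ax [-0.09   0.099 -0.991] 132.3
   ranges [-0.8646  0.0394 -0.1029  0.0608]
 floor B [ 0.5106 -0.0392  0.0591] n [-0.964  0.263  0.026] slope 88.5 yawup(n) -15.3 long ax [ 0.009  0.133 -0.991] 85.9
   ranges [-0.8687  0.015  -0.0263  0.0493]
 bed n [-0.366 -0.897  0.249] 75.6 yaw 67.8
  rect [459.7 -71.9] [233.1 167.4] 73.93425750732422
```

Run:
```python
from h import *
cs={}
for n in("scene0","top0"):
    d=ld(n);h=cv2.cvtColor(d["image"],cv2.COLOR_RGB2HSV);P=cloud(d)
    for nm,lo,hi in(("G",(56,100,60),(80,255,200)),("B",(105,130,80),(125,255,255)),("W",(0,0,180),(180,25,255))):
        bx=(slice(310,460),slice(200,370)) if n[0]=="s" else (slice(210,330),slice(160,280))
        m=cv2.inRange(h[bx],lo,hi);k,l,st,ce=cv2.connectedComponentsWithStats(m);i=1+st[1:,4].argmax()
        er=cv2.erode((l==i).astype(np.uint8),np.ones((3,3)))>0
        w=P[bx][er&(d["depth"][bx]>0)]
        for _ in range(4):
            c=np.median(w,0);cc=w.mean(0);vt=np.linalg.svd(w-cc,full_matrices=False)[2];r=(w-cc)@vt[2];w=w[abs(r)<max(.004,2.5*r.std()) ] if _<3 else w
        nn=vt[2]*np.sign(vt[2][2])
        print(n,nm,len(w),"c",cc.round(4),"n",nn.round(3),"slope",np.degrees(np.arccos(nn[2])).round(1),"yawup",np.degrees(np.arctan2(-nn[1],-nn[0])).round(1))
        # area centroid & axis from contour pixels on fitted plane
        pts=np.argwhere(l==i)[:,::-1]+[bx[1].start,bx[0].start]
        C=-d["R"].T@d["t"];R=np.c_[pts,np.ones(len(pts))]@np.linalg.inv(d["mtx"]).T@d["R"]
        X=C+R*(((cc-C)@nn)/(R@nn))[:,None]
        up=np.array([-nn[0],-nn[1],0]);up/=np.linalg.norm(up);x=np.cross(np.cross(nn,up),nn);x/=np.linalg.norm(x);y=np.cross(nn,x)
        ab=np.c_[(X-cc)@x,(X-cc)@y]*1000
        r=cv2.minAreaRect(ab.astype(np.float32));ctr=cc+x*r[0][0]/1000+y*r[0][1]/1000
        print("   rect size",np.round(r[1],1),"ang",round(r[2],1),"ctr",ctr.round(4),"areacentroid",X.mean(0).round(4))
        if nm=="W":
            print("   corners",(cc+cv2.boxPoints(r)@np.c_[x,y].T/1000).round(4).tolist())
```

```text
scene0 G 715 c [ 0.4366 -0.0153  0.0586] n [-0.121 -0.485  0.866] slope 30.0 yawup 76.0
   rect size [ 27.7 130.7] ang 88.1 ctr [ 0.4352 -0.0182  0.0568] areacentroid [ 0.4366 -0.0153  0.0586]
scene0 B 262 c [ 0.5122 -0.0405  0.0567] n [-0.129 -0.489  0.863] slope 30.4 yawup 75.2
   rect size [31.4 50.9] ang 89.3 ctr [ 0.5121 -0.0404  0.0568] areacentroid [ 0.5124 -0.0404  0.0568]
scene0 W 4246 c [ 0.4759 -0.0132  0.0654] n [-0.138 -0.48   0.866] slope 30.0 yawup 73.9
   rect size [170.2 162.8] ang 90.0 ctr [ 0.4736 -0.0215  0.0604] areacentroid [ 0.4755 -0.0135  0.0652]
   corners [[0.5359, -0.1129, 0.0198], [0.5749, 0.0227, 0.101], [0.4114, 0.0698, 0.1011], [0.3723, -0.0657, 0.0198]]
top0 G 782 c [ 0.4342 -0.0143  0.0589] n [-0.142 -0.479  0.866] slope 30.0 yawup 73.5
   rect size [137.7  27.5] ang 0.4 ctr [ 0.433  -0.017   0.0572] areacentroid [ 0.4341 -0.0147  0.0586]
top0 B 344 c [ 0.5107 -0.0388  0.0573] n [-0.122 -0.48   0.869] slope 29.7 yawup 75.7
   rect size [31.6 56.7] ang 88.1 ctr [ 0.5106 -0.0393  0.057 ] areacentroid [ 0.5107 -0.0388  0.0572]
top0 W 4081 c [ 0.48   -0.024   0.0601] n [-0.138 -0.481  0.866] slope 30.0 yawup 74.0
   rect size [167.2 158.9] ang 90.0 ctr [ 0.4728 -0.0268  0.0573] areacentroid [ 0.479  -0.0235  0.0602]
   corners [[0.5342, -0.116, 0.0176], [0.5721, 0.0163, 0.097], [0.4114, 0.0623, 0.0971], [0.3735, -0.07, 0.0176]]
```

Run:
```python
from h import *
t=ld("top0");s=ld("scene0")
def pr(d,uv): print(ray(d,uv,.0085).round(4).tolist())
pr(t,[(165+763/4,210+402/4),(165+556/4,210+303/4)])
pr(s,[(200+652/3.3,220+186/2.7),(200+480/3.3,220+270/2.7)])
P=cloud(t)
# height map
hm={}
for n,d in(("top",t),("scene",s)):
    P=cloud(d);ok=(d["depth"]>0);p=P[ok]
    for x0 in np.arange(.2,.8,.1):
        row=[]
        for y0 in np.arange(-.5,.6,.1):
            q=p[(p[:,0]>=x0)&(p[:,0]<x0+.1)&(p[:,1]>=y0)&(p[:,1]<y0+.1)]
            row.append(f"{np.percentile(q[:,2],99.5):.2f}" if len(q)>20 else "--")
        print(n,round(x0,1),row)
```

```text
[[0.4006, -0.2841, 0.0085], [0.4475, -0.1789, 0.0085]]
[[0.4001, -0.2783, 0.0085], [0.4498, -0.1762, 0.0085]]
top 0.2 ['-0.74', '-0.74', '-0.74', '-0.74', '-0.74', '-0.74', '-0.74', '-0.74', '-0.74', '-0.74', '-0.74']
top 0.3 ['-0.74', '0.00', '0.01', '0.00', '0.06', '0.07', '0.01', '0.01', '0.01', '0.01', '--']
top 0.4 ['-0.74', '0.00', '0.02', '0.02', '0.08', '0.10', '0.01', '0.24', '0.14', '0.01', '--']
top 0.5 ['0.55', '0.00', '0.01', '0.03', '0.09', '0.10', '0.37', '0.33', '0.18', '0.02', '--']
top 0.6 ['0.54', '0.08', '0.00', '0.02', '0.47', '0.47', '0.47', '0.01', '0.05', '0.01', '--']
top 0.7 ['0.54', '0.09', '0.14', '0.02', '0.01', '0.02', '0.02', '0.02', '0.02', '0.02', '--']
top 0.8 ['-0.00', '0.02', '0.17', '0.04', '0.05', '0.02', '0.02', '0.02', '0.02', '0.02', '--']
scene 0.2 ['-0.74', '-0.43', '-0.40', '-0.39', '--', '--', '--', '--', '--', '--', '--']
scene 0.3 ['-0.74', '0.00', '0.00', '0.00', '0.06', '0.07', '--', '--', '--', '--', '--']
scene 0.4 ['--', '0.00', '0.02', '0.02', '0.08', '0.10', '0.00', '0.43', '0.43', '--', '--']
scene 0.5 ['0.42', '0.00', '0.02', '0.02', '0.09', '0.10', '0.37', '0.46', '0.43', '--', '--']
scene 0.6 ['0.08', '0.09', '0.00', '0.02', '0.47', '0.47', '0.47', '0.46', '--', '--', '--']
scene 0.7 ['0.10', '0.10', '0.14', '0.00', '--', '--', '--', '--', '--', '--', '--']
scene 0.8 ['0.00', '0.00', '--', '--', '--', '--', '--', '--', '--', '--', '--']
```

Run:
```python
from h import *
t=ld("top0");s=ld("scene0")
p=np.vstack([cloud(d)[d["depth"]>0] for d in(t,s)])
for x0 in np.arange(.3,.7,.03):
    row=[]
    for y0 in np.arange(-.12,.56,.04):
        q=p[(p[:,0]>=x0)&(p[:,0]<x0+.03)&(p[:,1]>=y0)&(p[:,1]<y0+.04)]
        row.append(f"{np.percentile(q[:,2],97):5.2f}" if len(q)>8 else "  -- ")
    print(round(x0,2),*row)
```

```text
0.3 -0.30   --    --    --    --    --    --    --    --    --    --    --    --    --    --    --    -- 
0.33  0.00  0.00  0.00  0.00  0.00  0.00  0.00  0.00  0.00  0.00  0.00  0.00  0.00  0.00   --    --    -- 
0.36  0.00  0.03  0.05  0.00  0.00  0.00  0.01  0.01  0.01  0.01  0.01  0.00  0.00  0.00   --    --    -- 
0.39  0.00  0.05  0.06  0.08  0.10  0.00  0.01  0.01  0.01  0.01  0.01  0.01  0.01  0.01   --    --    -- 
0.42  0.03  0.05  0.07  0.09  0.10  0.00  0.01  0.01  0.01  0.01  0.01  0.01  0.01  0.01   --    --    -- 
0.45  0.03  0.05  0.07  0.10  0.10  0.00  0.01  0.01  0.01  0.43  0.43  0.43   --   0.01   --    --    -- 
0.48  0.03  0.06  0.08  0.10  0.10  0.00  0.01  0.01  0.01  0.43  0.43  0.43  0.01  0.01   --    --    -- 
0.51  0.04  0.06  0.08  0.10  0.02  0.02  0.01  0.01  0.01  0.01  0.01  0.01  0.02  0.02   --    --    -- 
0.54  0.04  0.06  0.09  0.10  0.00  0.02  0.01  0.01  0.01  0.01  0.01  0.01  0.04  0.01   --    --    -- 
0.57  0.00  0.02  0.02  0.09  0.00  0.36  0.37  0.37  0.44  0.37  0.32  0.05  0.05  0.01   --    --    -- 
0.6  0.00  0.47  0.47  0.47  0.47  0.47  0.47  0.47  0.45  0.37  0.01  0.05  0.01  0.01   --    --    -- 
0.63  0.00  0.47  0.47  0.47  0.47  0.47  0.47  0.47  0.03   --    --    --    --    --    --    --    -- 
0.66  0.00  0.00  0.00  0.00  0.00  0.01  0.00  0.00   --    --    --    --    --    --    --    --    -- 
0.69  0.00  0.00  0.00   --    --    --    --    --    --    --    --    --    --    --    --    --    --
```

```bash
cat >> h.py <<'E'
from scipy.spatial.transform import Rotation as Ro
def Rd(yaw,lean=0.):
    """tool x horizontal azimuth yaw when lean 0; lean: rotate so tool x tips up (hand leans toward -x dir)"""
    a=np.radians(yaw);l=np.radians(lean);x=np.array([np.cos(a)*np.cos(l),np.sin(a)*np.cos(l),np.sin(l)])
    y=np.array([np.sin(a),-np.cos(a),0]);return np.c_[x,y,np.cross(x,y)]
def rows(st,wps,op):
    """wps: (pos,R,nsteps)"""
    p0=np.array(st["position"]);R0=np.array(st["orientation"]);p,R=p0,R0;out=[]
    for P,Q,n in wps:
        P=np.array(P,float);dv=Ro.from_matrix(R.T@Q).as_rotvec()
        print(" step mm %.0f deg %.1f"%(np.linalg.norm(P-p)*1000/n,np.degrees(np.linalg.norm(dv))/n))
        for i in range(1,n+1):
            f=i/n;pp=p+(P-p)*f;RR=R@Ro.from_rotvec(dv*f).as_matrix()
            w=Ro.from_matrix(R0.T@RR).as_rotvec();t=R0.T@(pp-p0)*1000
            out+=[*w.round(3),*t.round(1),op]
        p,R=P,Q
    print(len(out)//7,"rows");print([float(x) for x in out])
def show(s): 
    print("t",round(s["time"],2),"pos",np.round(s["position"],4),"j",np.round(s["joints"],1),"F",np.round(s["ft_force"],1),"op",round(s["opening"],4))
    R=np.array(s["orientation"]);print("yaw",np.degrees(np.arctan2(R[1,0],R[0,0])).round(2),"lean",np.degrees(np.arcsin(R[2,0])).round(2),"yz",R[2,1].round(4))
E
python3 - <<'E'
from h import *
from bench import env
s=env.read_state();show(s)
rows(s,[((.20,.35,.26),Rd(134),8)],87)
E
```

```text
t 0.1 pos [0.1393 0.6088 0.2219] j [-81.   23.6  -0.7  91.5   0.3  65.   -4.7] F [0.3 0.8 0.4] op 0.0878
yaw 167.12 lean -0.01 yz -0.0014
 step mm 34 deg 4.1
8 rows
[-0.0, 0.0, 0.072, -14.6, -29.9, -4.7, 87.0, -0.0, 0.0, 0.145, -29.2, -59.7, -9.4, 87.0, -0.001, 0.0, 0.217, -43.8, -89.6, -14.2, 87.0, -0.001, 0.0, 0.289, -58.5, -119.4, -18.9, 87.0, -0.001, 0.0, 0.361, -73.1, -149.3, -23.6, 87.0, -0.001, 0.0, 0.434, -87.7, -179.1, -28.3, 87.0, -0.001, 0.0, 0.506, -102.3, -209.0, -33.0, 87.0, -0.001, 0.001, 0.578, -116.9, -238.8, -37.7, 87.0]
```

Call:
servo_tool:
  commands: [0,0,0.07,-15,-30,-5,87,0,0,0.14,-29,-60,-10,87,0,0,0.22,-44,-90,-14,87,0,0,0.29,-58,-119,-19,87,0,0,0.36,-73,-149,-24,87,0,0,0.43,-88,-179,-28,87,0,0,0.51,-102,-209,-33,87,0,0,0.58,-117,-239,-38,87]
  force: 15

```text
time: 0.9
position: [0.2001, 0.3482, 0.2601]
orientation: [[-0.691, 0.723, -0.001], [0.723, 0.691, -0.002], [-0.001, -0.002, -1.0]]
ft_force: [0.6, -0.3, 0.1]
opening: 0.0869
```

Run:
```python
from h import *
from bench import env
s=env.read_state();show(s)
rows(s,[((.36,.10,.26),Rd(88),8)],87)
```

```text
t 0.9 pos [0.2001 0.3482 0.2601] j [-74.3  -1.2   7.1 117.2   0.2  64.1 -23.5] F [ 0.6 -0.3  0.1] op 0.0869
yaw 133.71 lean -0.06 yz -0.0017
 step mm 37 deg 5.7
8 rows
[-0.0, 0.0, 0.1, -36.2, -7.0, 0.1, 87.0, -0.0, 0.0, 0.199, -72.5, -14.0, 0.1, 87.0, -0.0, 0.001, 0.299, -108.7, -21.0, 0.2, 87.0, -0.001, 0.001, 0.399, -145.0, -28.0, 0.3, 87.0, -0.001, 0.001, 0.499, -181.2, -35.0, 0.3, 87.0, -0.001, 0.001, 0.598, -217.5, -42.0, 0.4, 87.0, -0.001, 0.001, 0.698, -253.7, -49.0, 0.5, 87.0, -0.001, 0.002, 0.798, -290.0, -56.0, 0.5, 87.0]
```

Run:
```python
from h import *
from bench import env
s=env.read_state()
rows(s,[((.295,.235,.26),Rd(111),4),((.37,.10,.26),Rd(88),4)],87)
```

```text
step mm 37 deg 5.7
 step mm 39 deg 5.8
8 rows
[-0.0, 0.0, 0.099, -36.9, -2.4, 0.1, 87.0, -0.001, 0.001, 0.198, -73.7, -4.8, 0.2, 87.0, -0.001, 0.001, 0.297, -110.6, -7.2, 0.2, 87.0, -0.001, 0.001, 0.396, -147.5, -9.6, 0.3, 87.0, -0.001, 0.001, 0.497, -184.8, -19.4, 0.4, 87.0, -0.001, 0.001, 0.597, -222.2, -29.2, 0.4, 87.0, -0.001, 0.002, 0.698, -259.5, -39.0, 0.5, 87.0, -0.001, 0.002, 0.798, -296.9, -48.7, 0.5, 87.0]
```

Call:
servo_tool:
  commands: [0,0,0.1,-37,-2,0,87,0,0,0.2,-74,-5,0,87,0,0,0.3,-111,-7,0,87,0,0,0.4,-148,-10,0,87,0,0,0.5,-185,-19,0,87,0,0,0.6,-222,-29,0,87,0,0,0.7,-260,-39,0,87,0,0,0.8,-297,-49,0,87]

```text
time: 1.7
position: [0.3702, 0.0981, 0.2605]
orientation: [[0.041, 0.999, -0.001], [0.999, -0.041, -0.002], [-0.002, -0.0, -1.0]]
ft_force: [1.0, 0.3, -0.3]
opening: 0.0866
```

Run:
```python
from h import *
from bench import env
s=env.read_state();show(s)
rows(s,[((.41,-.09,.24),Rd(74),5),((.4235,-.231,.20),Rd(64.3),5)],60)
```

```text
t 1.7 pos [0.3702 0.0981 0.2605] j [-52.8  -5.4  29.  120.2   3.   64.6 -27.6] F [ 1.   0.3 -0.3] op 0.0866
yaw 87.64 lean -0.09 yz -0.0005
 step mm 39 deg 2.7
 step mm 29 deg 1.9
10 rows
[-0.0, 0.0, 0.048, -37.2, 9.5, 4.2, 60.0, -0.0, 0.001, 0.095, -74.5, 19.0, 8.3, 60.0, -0.0, 0.001, 0.143, -111.7, 28.5, 12.5, 60.0, -0.0, 0.001, 0.191, -149.0, 38.0, 16.6, 60.0, -0.0, 0.002, 0.238, -186.2, 47.5, 20.8, 60.0, -0.0, 0.002, 0.272, -214.3, 51.4, 28.8, 60.0, -0.0, 0.002, 0.306, -242.3, 55.2, 36.8, 60.0, -0.0, 0.002, 0.34, -270.4, 59.1, 44.9, 60.0, -0.0, 0.002, 0.374, -298.4, 63.0, 52.9, 60.0, -0.0, 0.002, 0.407, -326.5, 66.8, 61.0, 60.0]
```

Call:
servo_tool:
  commands: [0,0,0.05,-41,10,4,60,0,0.001,0.1,-82,20,8,60,0,0.001,0.15,-123,30,14,60,0,0.001,0.2,-164,40,20,60,0,0.002,0.25,-205,50,28,60,0,0.002,0.3,-246,56,37,60,0,0.002,0.35,-287,62,49,60,0,0.002,0.407,-326,67,61,60]

```text
time: 2.5
position: [0.4238, -0.2321, 0.1995]
orientation: [[0.435, 0.901, 0.001], [0.901, -0.435, 0.0], [0.0, 0.0, -1.0]]
ft_force: [0.8, 0.0, -0.0]
opening: 0.06
```

Run:
```python
from h import *
from bench import env,eyes
s=env.read_state();show(s)
for n in("scene","top"):
    d=eyes.get_image(n);pickle.dump(d,open(f"pics/{n}1.pkl","wb"))
    c=d["image"][180:440,180:440] if n=="scene" else d["image"][190:350,160:400]
    cv2.imwrite(f"pics/{n}1.png",cv2.resize(c,None,fx=2.3 if n=="scene" else 3.3,fy=2.3 if n=="scene" else 3.3)[:,:,::-1])
```

```text
t 2.5 pos [ 0.4238 -0.2321  0.1995] j [-22.4  15.1  54.9 114.7 -14.7  57.3  13.8] F [ 0.8  0.  -0. ] op 0.06
yaw 64.24 lean 0.02 yz 0.0005
```

View pics/scene1.png

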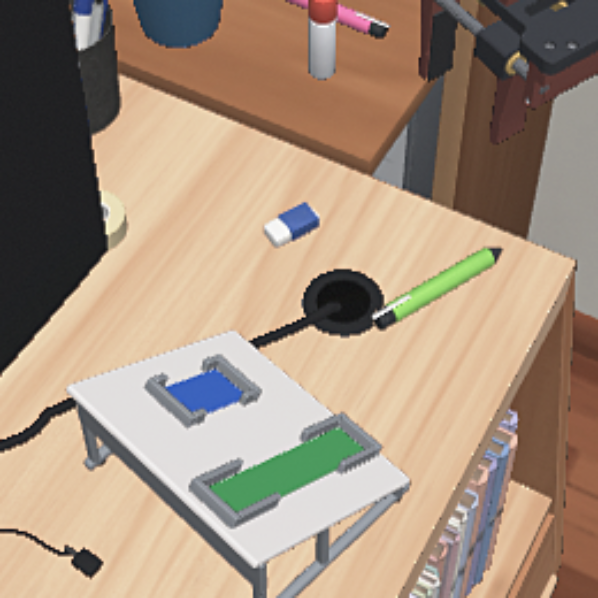

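View pics/top1.png

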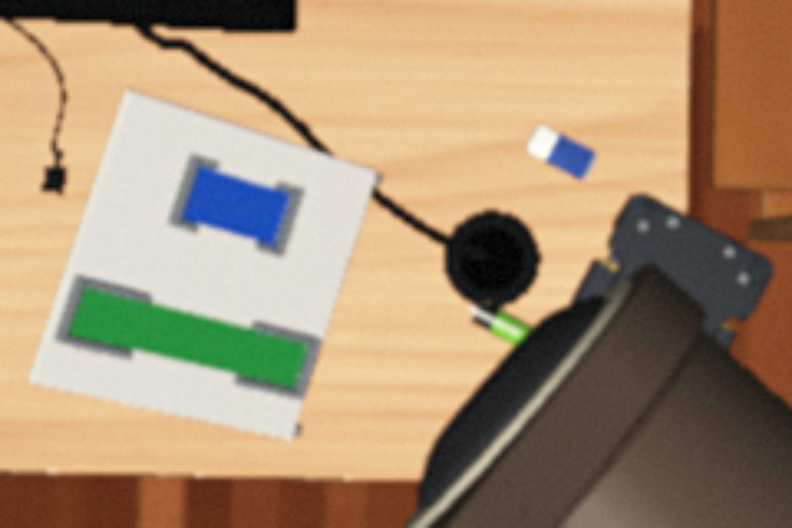

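Call:
servo_tool:
  commands: [0,0,0,0,0,35,45,0,0,0,0,0,70,45,0,0,0,0,0,105,45,0,0,0,0,0,140,45,0,0,0,0,0,155,45,0,0,0,0,0,155,45]

```text
time: 3.2
position: [0.4201, -0.2346, 0.042]
orientation: [[0.441, 0.898, -0.007], [0.898, -0.441, -0.002], [-0.005, -0.006, -1.0]]
ft_force: [0.2, 0.4, 0.6]
opening: 0.0446
```

```bash
cat > snap.py <<'E'
import sys
from h import *
from bench import env,eyes
s=env.read_state();show(s);k=sys.argv[1];x,y,w=map(int,sys.argv[2:5]);n=sys.argv[5] if len(sys.argv)>5 else "scene"
d=eyes.get_image(n);pickle.dump(d,open(f"pics/{n}{k}.pkl","wb"))
c=d["image"][y:y+w*3//4,x:x+w];f=700/w
cv2.imwrite(f"pics/{n}{k}.png",cv2.resize(c,None,fx=f,fy=f,interpolation=cv2.INTER_CUBIC)[:,:,::-1])
E
python3 snap.py 2 280 200 160
```

```text
t 3.2 pos [ 0.4201 -0.2346  0.042 ] j [ -9.4  29.9  42.2 122.5 -31.6  39.2  28.3] F [0.2 0.4 0.6] op 0.0446
yaw 63.86 lean -0.26 yz -0.0056
```

View pics/scene2.png

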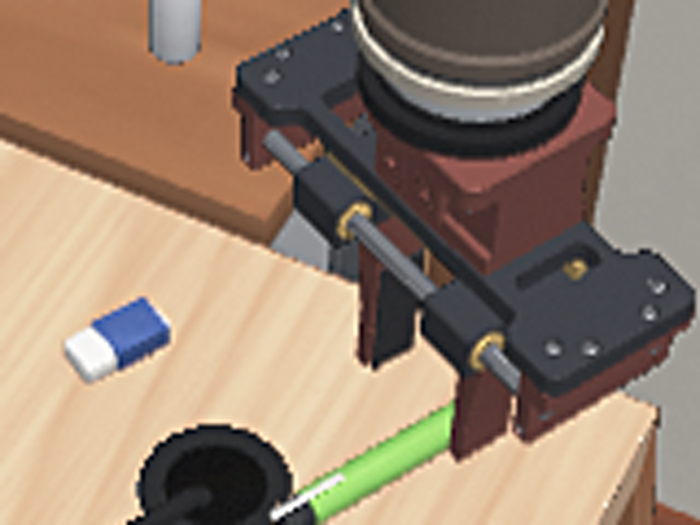

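Run:
```python
from h import *
from bench import env
s=env.read_state()
rows(s,[((.424,-.232,.02),Rd(64.3),3),((.424,-.232,.004),Rd(64.3),2)],40)
```

```text
step mm 8 deg 0.2
 step mm 8 deg 0.0
5 rows
[-0.001, 0.001, -0.003, 1.5, 0.4, 7.7, 40.0, -0.002, 0.003, -0.005, 2.9, 0.9, 15.5, 40.0, -0.003, 0.004, -0.008, 4.4, 1.3, 23.2, 40.0, -0.003, 0.004, -0.008, 4.4, 1.4, 31.2, 40.0, -0.003, 0.004, -0.008, 4.5, 1.4, 39.2, 40.0]
```

Call:
servo_tool:
  commands: [-0.002,0.002,-0.004,2,0.5,8,40,-0.003,0.004,-0.008,4.4,1.3,15,40,-0.003,0.004,-0.008,4.4,1.4,23,40,-0.003,0.004,-0.008,4.5,1.4,31,40,-0.003,0.004,-0.008,4.5,1.4,37,40,-0.003,0.004,-0.008,4.5,1.4,38,40,-0.003,0.004,-0.008,4.5,1.4,38,40]

```text
time: 3.95
position: [0.4237, -0.2321, 0.005]
orientation: [[0.434, 0.901, -0.001], [0.901, -0.434, -0.0], [-0.0, -0.001, -1.0]]
ft_force: [0.8, -0.2, -0.0]
opening: 0.0399
```

```bash
python3 snap.py 3 280 220 160
```

```text
t 3.95 pos [ 0.4237 -0.2321  0.005 ] j [ -6.1  33.4  37.7 123.2 -36.1  34.8  31.9] F [ 0.8 -0.2 -0. ] op 0.0399
yaw 64.28 lean -0.03 yz -0.001
```

View pics/scene3.png

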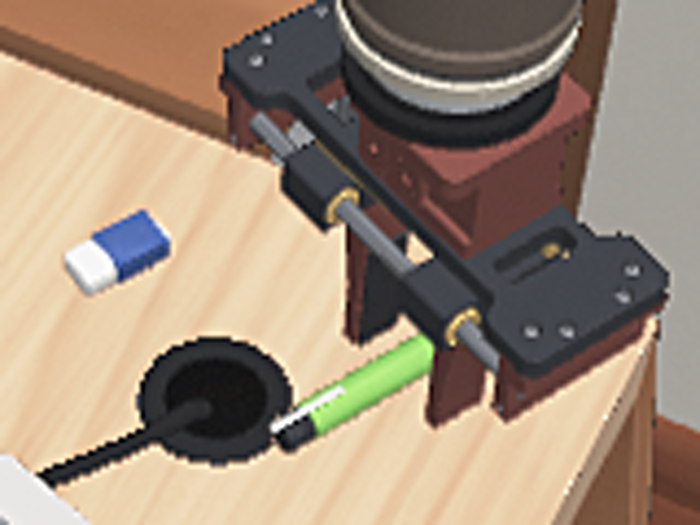

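Call:
servo_tool:
  commands: [0,0,0,0,0,0,30,0,0,0,0,0,0,20,0,0,0,0,0,0,12,0,0,0,0,0,0,10,0,0,0,0,0,0,10,0,0,0,0,0,0,10]
  force: 15

```text
time: 4.6
position: [0.424, -0.2322, 0.0054]
orientation: [[0.434, 0.901, -0.0], [0.901, -0.434, -0.0], [-0.0, -0.0, -1.0]]
ft_force: [0.4, 0.8, 2.4]
opening: 0.0155
```

Call:
servo_tool:
  commands: [0,0,0,0,0,-6,10,0,0,0,0,0,-20,10,0,0,0,0,0,-45,10,0,0,0,0,0,-75,10,0,0,0,0,0,-105,10,0,0,0,0,0,-135,10,0,0,0,0,0,-150,10,0,0,0,0,0,-150,10]

```text
time: 5.4
position: [0.4252, -0.2327, 0.1579]
orientation: [[0.434, 0.901, 0.004], [0.901, -0.434, -0.0], [0.001, 0.004, -1.0]]
ft_force: [0.8, -0.5, 0.0]
opening: 0.0154
```

```bash
python3 snap.py 4 280 180 200
```

```text
t 5.4 pos [ 0.4252 -0.2327  0.1579] j [-19.6  19.1  52.9 117.4 -19.4  52.2  18.1] F [ 0.8 -0.5  0. ] op 0.0154
yaw 64.28 lean 0.07 yz 0.0037
```

View pics/scene4.png

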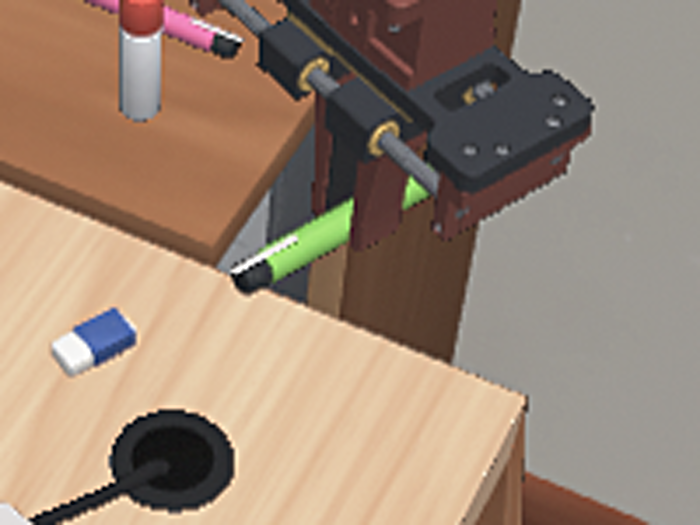

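Run:
```python
from h import *
from bench import env
s=env.read_state();d=ld("scene4");P=np.array(s["position"]);R=np.array(s["orientation"])
for z in(.158,.161,.166):
    e=ray(d,(280+247/3.5,180+277/3.5),z)[0];print(e.round(4),((e-P)@R*1000).round(1))
h=cv2.cvtColor(d["image"],cv2.COLOR_RGB2HSV)
# move to above the bay
n=np.array([-.138,-.4806,.866]);c=np.array([.434,-.0178,.058])
rows(s,[((.40,-.15,.20),Rd(74,12),3),(c+n*.10,Rd(74,30),4)],10)
```

```text
[ 0.4508 -0.1803  0.158 ] [58.1  1.1 -1.4]
[ 0.4497 -0.1778  0.161 ] [59.8 -0.9 -4.4]
[ 0.448  -0.1738  0.166 ] [62.7 -4.2 -9.4]
 step mm 32 deg 5.1
 step mm 26 deg 4.5
7 rows
[0.007, 0.069, -0.056, 21.1, -19.2, -14.5, 10.0, 0.013, 0.139, -0.112, 42.2, -38.5, -29.0, 10.0, 0.02, 0.208, -0.168, 63.4, -57.7, -43.5, 10.0, 0.026, 0.286, -0.168, 84.5, -62.3, -29.7, 10.0, 0.033, 0.365, -0.167, 105.6, -66.9, -15.8, 10.0, 0.04, 0.443, -0.166, 126.8, -71.5, -2.0, 10.0, 0.046, 0.521, -0.165, 147.9, -76.1, 11.9, 10.0]
```

Call:
servo_tool:
  commands: [0.007,0.069,-0.056,21,-19,-14,10,0.013,0.139,-0.112,42,-38,-29,10,0.02,0.208,-0.168,63,-58,-43,10,0.026,0.286,-0.168,84,-62,-30,10,0.033,0.365,-0.167,106,-67,-16,10,0.04,0.443,-0.166,127,-72,-2,10,0.046,0.521,-0.165,148,-76,12,10,0.046,0.521,-0.165,148,-76,12,10]

```text
time: 6.25
position: [0.4182, -0.0647, 0.1417]
orientation: [[0.242, 0.961, 0.133], [0.831, -0.276, 0.482], [0.5, -0.006, -0.866]]
ft_force: [-0.4, -0.6, -0.3]
opening: 0.0155
```

```bash
python3 snap.py 5 200 260 220; python3 snap.py 5 150 200 200 top;  python3 - <<'E'
from h import *
from bench import env
s=env.read_state()
n=np.array([-.138,-.4806,.866]);c=np.array([.434,-.0178,.058])
rows(s,[(c+n*.05,Rd(74,30),4)],10)
E
```

```text
t 6.25 pos [ 0.4182 -0.0647  0.1417] j [ -8.6  19.1  42.5 125.9 -48.5  61.6  49.6] F [-0.4 -0.6 -0.3] op 0.0155
yaw 73.74 lean 30.02 yz -0.0065
t 6.3 pos [ 0.4187 -0.0661  0.1428] j [ -8.7  19.   42.6 125.8 -48.2  61.6  49.4] F [ 0.  -0.6 -0.3] op 0.0155
yaw 73.75 lean 29.85 yz -0.0049
 step mm 12 deg 0.1
4 rows
[-0.0, 0.001, -0.001, 0.4, 0.1, 12.4, 10.0, -0.001, 0.002, -0.001, 0.8, 0.3, 24.9, 10.0, -0.001, 0.003, -0.002, 1.2, 0.4, 37.3, 10.0, -0.002, 0.003, -0.002, 1.5, 0.6, 49.7, 10.0]
```

View pics/scene5.png

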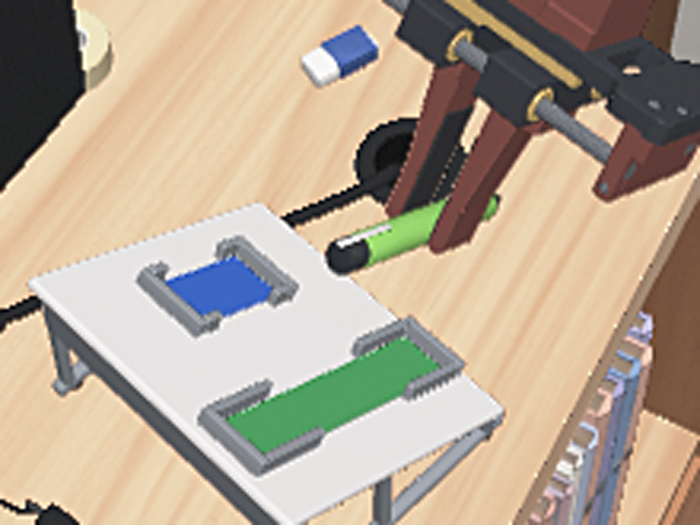

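View pics/top5.png

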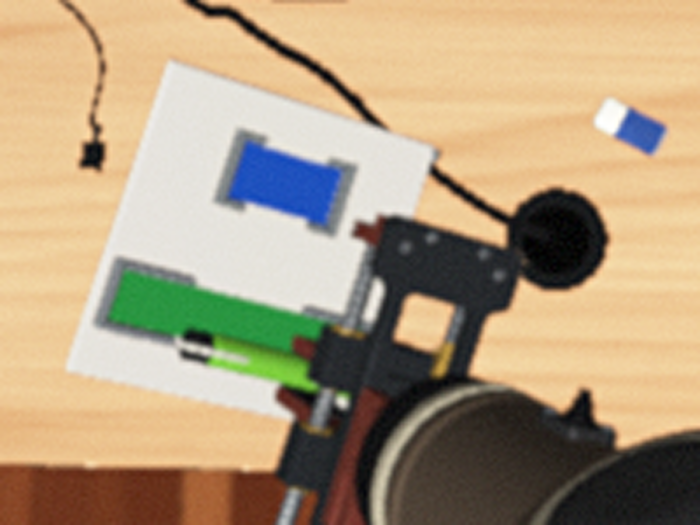

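Call:
servo_tool:
  commands: [0,0.001,-0.001,0.4,0.1,12,10,-0.001,0.002,-0.001,0.8,0.3,25,10,-0.001,0.003,-0.002,1.2,0.4,37,10,-0.002,0.003,-0.002,1.5,0.6,50,10,-0.002,0.003,-0.002,1.5,0.6,50,10]

```text
time: 6.85
position: [0.4267, -0.0405, 0.1001]
orientation: [[0.238, 0.962, 0.136], [0.833, -0.274, 0.48], [0.499, -0.001, -0.866]]
ft_force: [-0.1, -0.3, -0.1]
opening: 0.0152
```

```bash
python3 snap.py 6 220 290 160; python3 snap.py 6 150 200 200 top;  python3 - <<'E'
from h import *
from bench import env
s=env.read_state()
n=np.array([-.138,-.4806,.866]);c=np.array([.434,-.0178,.058])
print(((np.array(s["position"])-c)@Rd(74,30)*1000).round(1))
E
```

```text
t 6.85 pos [ 0.4267 -0.0405  0.1001] j [ -8.4  23.3  38.8 128.4 -55.   57.   54.2] F [-0.1 -0.3 -0.1] op 0.0152
yaw 74.03 lean 29.95 yz -0.0015
t 6.9 pos [ 0.4268 -0.0412  0.1007] j [ -8.4  23.2  38.9 128.3 -55.   57.1  54.1] F [0.2 0.2 0.9] op 0.0152
yaw 74.0 lean 29.95 yz -0.0009
[  0.   -0.  -49.8]
```

View pics/scene6.png

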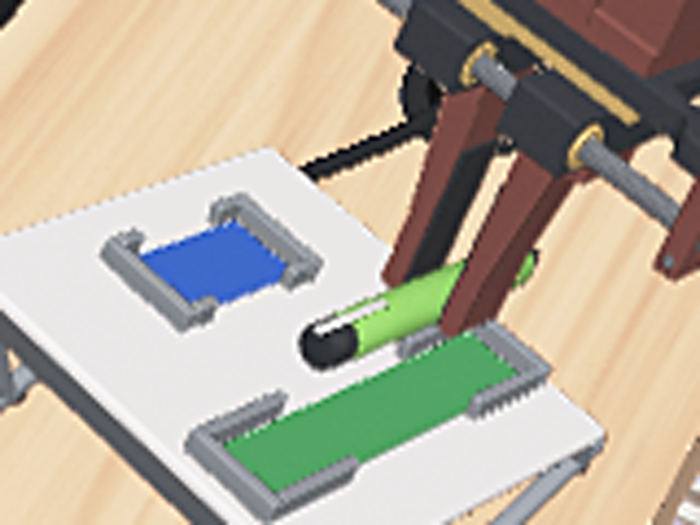

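View pics/top6.png

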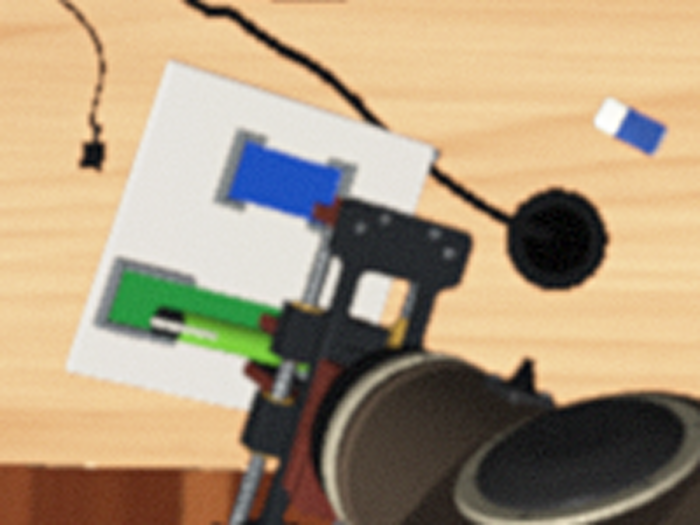

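Call:
servo_tool:
  commands: [0,0,0,0,0,5,10,0,0,0,0,0,10,10,0,0,0,0,0,10,10]

```text
time: 7.25
position: [0.4284, -0.0366, 0.0922]
orientation: [[0.239, 0.961, 0.137], [0.833, -0.275, 0.48], [0.499, -0.0, -0.866]]
ft_force: [0.1, -0.1, -0.3]
opening: 0.0157
```

```bash
cat > pl.py <<'E'
from h import *
from bench import env
s=env.read_state();show(s)
c=np.array([.434,-.0178,.058])
print("bay xyz",((np.array(s["position"])-c)@Rd(74,30)*1000).round(1))
E
python3 pl.py
```

```text
t 7.25 pos [ 0.4284 -0.0366  0.0922] j [ -7.8  24.   37.4 128.7 -56.2  56.   54.9] F [ 0.1 -0.1 -0.3] op 0.0157
yaw 74.01 lean 29.96 yz -0.0004
bay xyz [  0.1  -0.2 -39.4]
```

Call:
servo_tool:
  commands: [0,0,0,0,0,5,10,0,0,0,0,0,10,10,0,0,0,0,0,14,10,0,0,0,0,0,14,10]

```text
time: 7.65
position: [0.4301, -0.0295, 0.0796]
orientation: [[0.239, 0.961, 0.136], [0.833, -0.275, 0.48], [0.499, -0.001, -0.866]]
ft_force: [-1.0, 0.0, -0.4]
opening: 0.0155
```

```bash
python3 pl.py
```

```text
t 7.65 pos [ 0.4301 -0.0295  0.0796] j [ -5.9  24.8  33.8 129.2 -57.6  53.8  55.5] F [-1.   0.  -0.4] op 0.0155
yaw 73.99 lean 29.96 yz -0.0012
bay xyz [  0.1  -0.5 -24.9]
```

Call:
servo_tool:
  commands: [0,0,0,0,0,4,10,0,0,0,0,0,8,10,0,0,0,0,0,11,10,0,0,0,0,0,11,10]

```text
time: 8.05
position: [0.4314, -0.024, 0.0698]
orientation: [[0.239, 0.961, 0.136], [0.833, -0.275, 0.481], [0.5, -0.002, -0.866]]
ft_force: [0.7, -0.7, 0.0]
opening: 0.0156
```

```bash
python3 pl.py; python3 snap.py 7 220 290 160; python3 snap.py 7 150 220 160 top
```

```text
t 8.05 pos [ 0.4314 -0.024   0.0698] j [ -3.2  25.2  29.6 129.5 -58.1  51.6  55.5] F [ 0.7 -0.7  0. ] op 0.0156
yaw 73.98 lean 29.98 yz -0.0017
bay xyz [  0.1  -0.8 -13.6]
t 8.05 pos [ 0.4314 -0.024   0.0698] j [ -3.2  25.2  29.6 129.5 -58.1  51.6  55.5] F [ 0.7 -0.7  0. ] op 0.0156
yaw 73.98 lean 29.98 yz -0.0017
t 8.1 pos [ 0.4315 -0.0242  0.07  ] j [ -3.3  25.2  29.6 129.5 -58.1  51.6  55.5] F [ 0.1  0.1 -0. ] op 0.0155
yaw 73.98 lean 29.98 yz -0.0014
```

View pics/scene7.png

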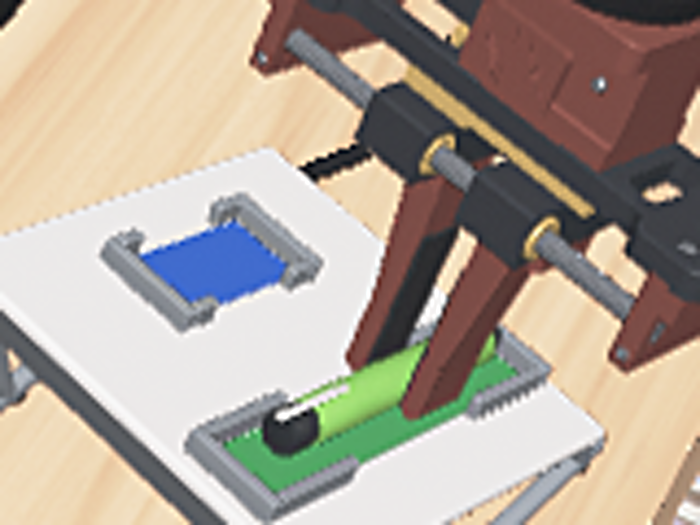

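View pics/top7.png

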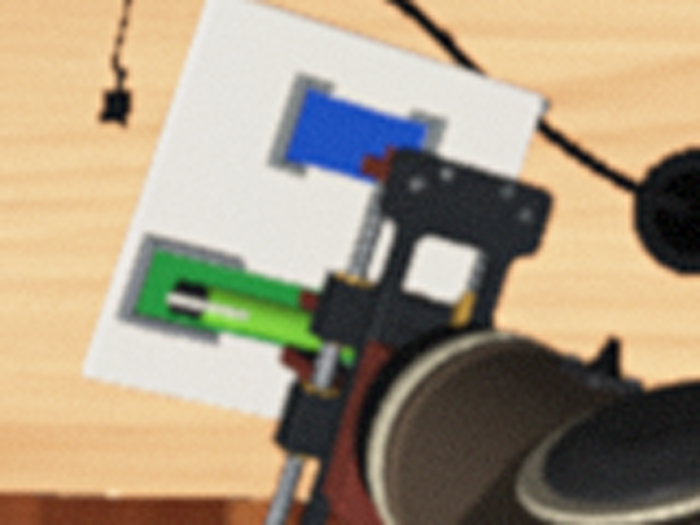

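Call:
servo_tool:
  commands: [0,0,0,1,0.5,2,10,0,0,0,2,1,4,10,0,0,0,2,1,6,10,0,0,0,2,1,6.5,10,0,0,0,2,1,6.5,10]

```text
time: 8.65
position: [0.4338, -0.0198, 0.0654]
orientation: [[0.239, 0.961, 0.136], [0.833, -0.275, 0.481], [0.5, -0.001, -0.866]]
ft_force: [-0.1, 0.8, 0.1]
opening: 0.0155
```

```bash
python3 pl.py; python3 snap.py 8 220 290 160
```

```text
t 8.65 pos [ 0.4338 -0.0198  0.0654] j [ -1.7  25.3  26.9 129.5 -58.3  50.2  55. ] F [-0.1  0.8  0.1] op 0.0155
yaw 73.97 lean 29.98 yz -0.0014
bay xyz [ 2.   0.4 -7.4]
t 8.65 pos [ 0.4338 -0.0198  0.0654] j [ -1.7  25.3  26.9 129.5 -58.3  50.2  55. ] F [-0.1  0.8  0.1] op 0.0155
yaw 73.97 lean 29.98 yz -0.0014
```

View pics/scene8.png

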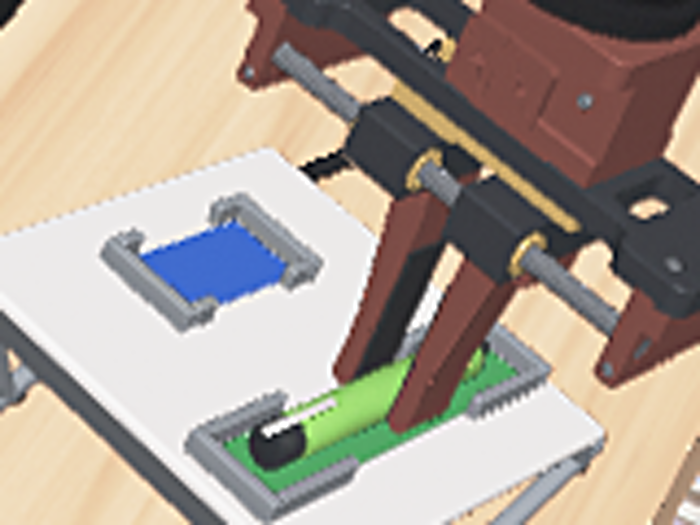

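Now creep down to contact.

Call:
servo_tool:
  commands: [0,0,0,0,0,1,10,0,0,0,0,0,1.5,10,0,0,0,0,0,1.5,10]

```text
time: 9.0
position: [0.434, -0.0191, 0.0641]
orientation: [[0.239, 0.961, 0.136], [0.833, -0.275, 0.481], [0.5, -0.001, -0.866]]
ft_force: [-0.2, -0.0, -1.0]
opening: 0.0153
```

Call:
servo_tool:
  commands: [0,0,0,0,0,1,10,0,0,0,0,0,1,10]

```text
time: 9.2
position: [0.4341, -0.0185, 0.0632]
orientation: [[0.239, 0.961, 0.136], [0.833, -0.275, 0.481], [0.5, -0.001, -0.866]]
ft_force: [0.3, 0.3, -0.8]
opening: 0.0151
```

```bash
python3 pl.py
```

```text
t 9.2 pos [ 0.4341 -0.0185  0.0632] j [ -1.   25.4  25.7 129.5 -58.4  49.7  54.9] F [ 0.3  0.3 -0.8] op 0.0151
yaw 73.97 lean 29.98 yz -0.0015
bay xyz [ 2.   0.3 -4.8]
```

Call:
servo_tool:
  commands: [0,0,0,0,0,1,10,0,0,0,0,0,1,10]

```text
time: 9.4
position: [0.4343, -0.0182, 0.0625]
orientation: [[0.239, 0.961, 0.137], [0.832, -0.276, 0.481], [0.5, -0.001, -0.866]]
ft_force: [-1.8, -1.7, 4.3]
opening: 0.0153
```

```bash
python3 snap.py 9 230 320 120
```

```text
t 9.4 pos [ 0.4343 -0.0182  0.0625] j [ -0.6  25.4  25.3 129.5 -58.4  49.4  54.9] F [-1.8 -1.7  4.3] op 0.0153
yaw 73.95 lean 30.0 yz -0.0013
```

View pics/scene9.png

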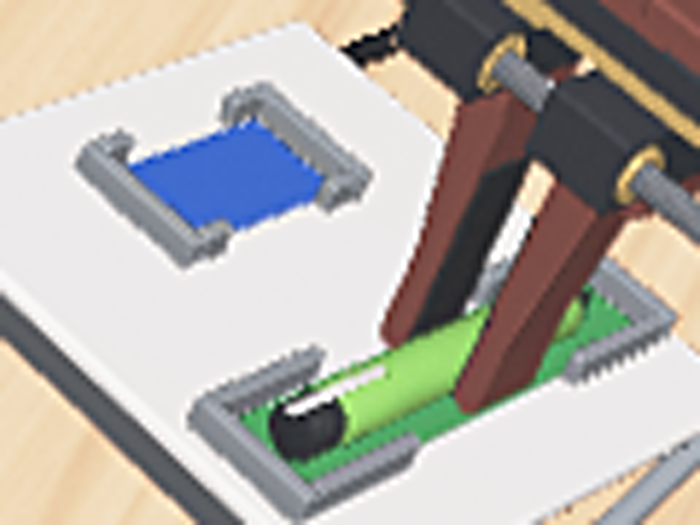

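Call:
servo_tool:
  commands: [0,0,0,0,0,-0.3,17,0,0,0,0,0,-0.3,20,0,0,0,0,0,-0.3,24,0,0,0,0,0,-0.3,26,0,0,0,0,0,-0.3,26]

```text
time: 9.95
position: [0.4342, -0.0183, 0.0627]
orientation: [[0.239, 0.961, 0.137], [0.832, -0.276, 0.481], [0.5, -0.001, -0.866]]
ft_force: [0.5, -0.5, 0.6]
opening: 0.0255
```

```bash
python3 snap.py 10 230 320 120
```

```text
t 9.95 pos [ 0.4342 -0.0183  0.0627] j [ -0.7  25.4  25.3 129.5 -58.3  49.5  54.9] F [ 0.5 -0.5  0.6] op 0.0255
yaw 73.96 lean 29.99 yz -0.0014
```

View pics/scene10.png

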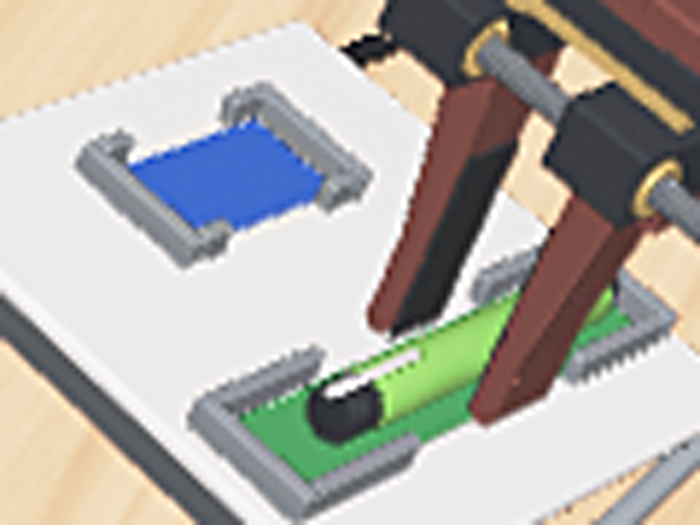

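Call:
servo_tool:
  commands: [0,0,0,0,0,-10,28,0,0,0,0,0,-25,30,0,0,0,0,0,-45,40,0,0,0,0,0,-65,45,0,0,0,0,0,-85,50,0,0,0,0,0,-100,50,0,0,0,0,0,-110,50]

```text
time: 10.7
position: [0.4192, -0.0723, 0.1594]
orientation: [[0.239, 0.961, 0.138], [0.832, -0.277, 0.48], [0.5, 0.0, -0.866]]
ft_force: [-0.1, 0.4, -0.5]
opening: 0.05
```

```bash
python3 snap.py 11 230 320 120
python3 - <<'E'
from h import *
from bench import env
s=env.read_state()
rows(s,[((.46,-.13,.19),Rd(69,18),3),((.5495-.004,-.227-.009,.08),Rd(64.5,8),5)],50)
E
```

```text
t 10.7 pos [ 0.4192 -0.0723  0.1594] j [-1.000e-01  1.560e+01  3.230e+01  1.243e+02 -4.370e+01  6.050e+01
  4.420e+01] F [-0.1  0.4 -0.5] op 0.05
yaw 73.95 lean 29.98 yz 0.0001
 step mm 25 deg 4.3
 step mm 35 deg 2.2
8 rows
[-0.011, -0.07, 0.026, -7.6, 18.2, -15.9, 50.0, -0.023, -0.139, 0.053, -15.3, 36.5, -31.7, 50.0, -0.034, -0.209, 0.079, -22.9, 54.7, -47.6, 50.0, -0.038, -0.244, 0.094, -47.4, 77.0, -36.3, 50.0, -0.041, -0.279, 0.11, -72.0, 99.3, -25.1, 50.0, -0.045, -0.313, 0.125, -96.5, 121.5, -13.8, 50.0, -0.049, -0.348, 0.141, -121.1, 143.8, -2.5, 50.0, -0.053, -0.383, 0.157, -145.6, 166.1, 8.7, 50.0]
```

View pics/scene11.png

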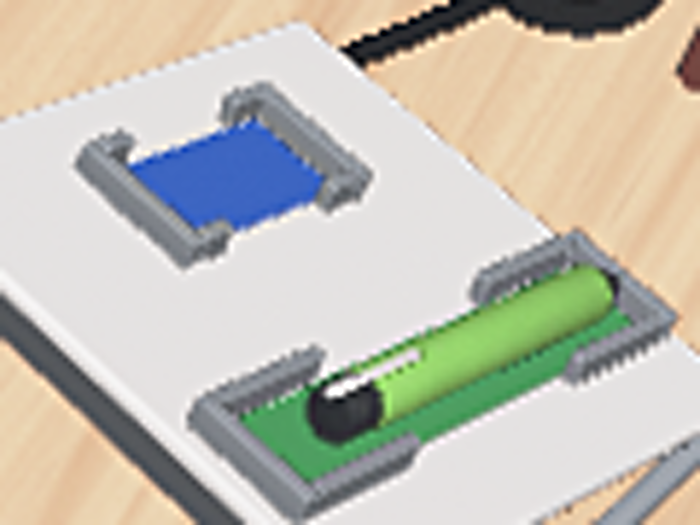

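Call:
servo_tool:
  commands: [-0.011,-0.07,0.026,-8,18,-16,50,-0.023,-0.139,0.053,-15,36,-32,50,-0.034,-0.209,0.079,-23,55,-48,50,-0.038,-0.244,0.094,-47,77,-36,50,-0.041,-0.279,0.11,-72,99,-25,50,-0.045,-0.313,0.125,-97,122,-14,50,-0.049,-0.348,0.141,-121,144,-2,50,-0.053,-0.383,0.157,-146,166,9,50]

```text
time: 11.55
position: [0.5458, -0.2364, 0.0781]
orientation: [[0.427, 0.902, 0.059], [0.894, -0.431, 0.125], [0.138, -0.001, -0.99]]
ft_force: [-0.1, 0.5, 0.0]
opening: 0.0497
```

```bash
python3 snap.py 12 240 200 160;python3 snap.py 12 230 180 160 top
python3 - <<'E'
from h import *
from bench import env
s=env.read_state()
rows(s,[((.5495-.0012,-.227-.0025,.03),Rd(64.5,8),3),((.5495,-.227,.005),Rd(64.5,8),3)],40)
E
```

```text
t 11.55 pos [ 0.5458 -0.2364  0.0781] j [ -2.   34.   35.7 105.6 -35.1  52.   26.9] F [-0.1  0.5  0. ] op 0.0497
yaw 64.46 lean 7.92 yz -0.0007
t 11.6 pos [ 0.5469 -0.2379  0.0746] j [ -1.9  34.5  35.6 105.4 -35.2  51.8  26.9] F [ 2.4 -0.5 -0.2] op 0.0499
yaw 64.44 lean 7.67 yz -0.0021
 step mm 16 deg 0.1
 step mm 8 deg 0.0
6 rows
[-0.001, 0.001, -0.0, 0.4, -0.1, 15.5, 40.0, -0.002, 0.002, -0.0, 0.8, -0.1, 31.0, 40.0, -0.004, 0.003, -0.0, 1.2, -0.2, 46.5, 40.0, -0.004, 0.003, -0.0, 1.0, -0.1, 54.9, 40.0, -0.004, 0.003, -0.0, 0.8, -0.1, 63.3, 40.0, -0.004, 0.003, -0.0, 0.5, -0.1, 71.7, 40.0]
```

View pics/scene12.png

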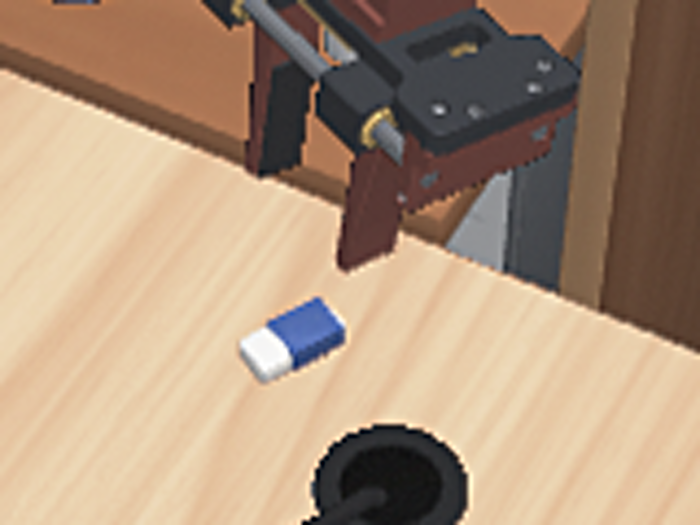

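View pics/top12.png

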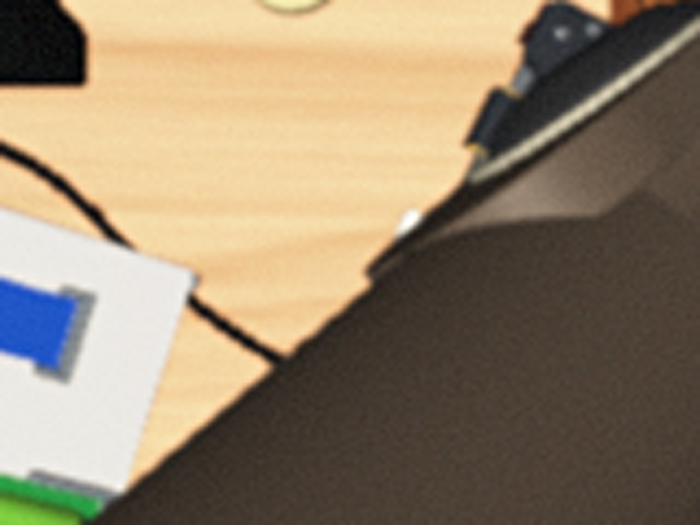

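Call:
servo_tool:
  commands: [-0.001,0.001,0,0.4,-0.1,15,40,-0.002,0.002,0,0.8,-0.1,31,40,-0.004,0.003,0,1.2,-0.2,43,40,-0.004,0.003,0,1.2,-0.2,46,40,-0.004,0.003,0,1.2,-0.2,46,40]

```text
time: 12.15
position: [0.5479, -0.2292, 0.0303]
orientation: [[0.427, 0.902, 0.06], [0.894, -0.431, 0.126], [0.139, -0.0, -0.99]]
ft_force: [-0.8, -0.0, -0.1]
opening: 0.04
```

```bash
python3 snap.py 13 260 220 120
python3 - <<'E'
from h import *
from bench import env
s=env.read_state()
rows(s,[((.5495,-.227,.005),Rd(64.5,8),4)],40)
E
```

```text
t 12.15 pos [ 0.5479 -0.2292  0.0303] j [ -0.5  37.6  32.8 107.1 -38.6  47.2  29.5] F [-0.8 -0.  -0.1] op 0.04
yaw 64.47 lean 8.0 yz -0.0005
 step mm 6 deg 0.0
4 rows
[0.0, 0.0, -0.0, -0.2, 0.0, 6.5, 40.0, 0.0, 0.0, -0.0, -0.4, 0.0, 13.0, 40.0, 0.0, 0.0, -0.0, -0.6, 0.0, 19.5, 40.0, 0.001, 0.0, -0.001, -0.8, 0.0, 26.0, 40.0]
```

View pics/scene13.png

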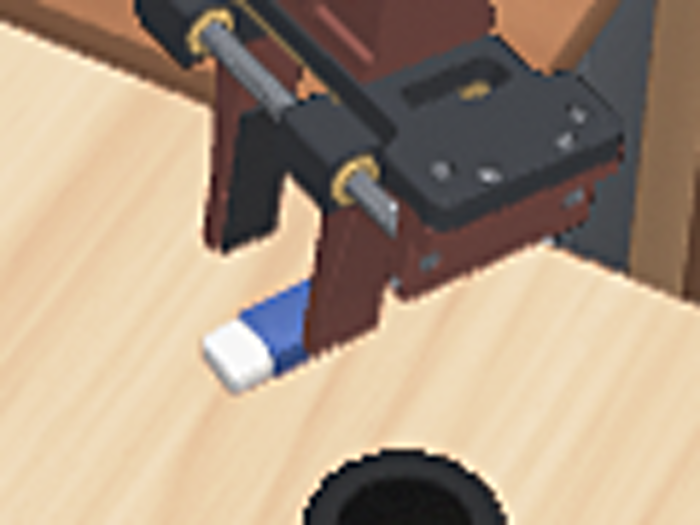

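Call:
servo_tool:
  commands: [0,0,0,-0.2,0,7,40,0,0,0,-0.4,0,14,40,0,0,0,-0.6,0,20,40,0,0,0,-0.8,0,25,40,0,0,0,-0.8,0,25,40]

```text
time: 12.7
position: [0.5489, -0.2268, 0.005]
orientation: [[0.427, 0.902, 0.059], [0.894, -0.431, 0.126], [0.139, -0.001, -0.99]]
ft_force: [-0.3, -0.5, -0.4]
opening: 0.0402
```

```bash
python3 snap.py 14 260 220 120
```

```text
t 12.7 pos [ 0.5489 -0.2268  0.005 ] j [  0.4  39.6  31.2 107.6 -40.5  44.9  31. ] F [-0.3 -0.5 -0.4] op 0.0402
yaw 64.46 lean 7.99 yz -0.0009
```

View pics/scene14.png

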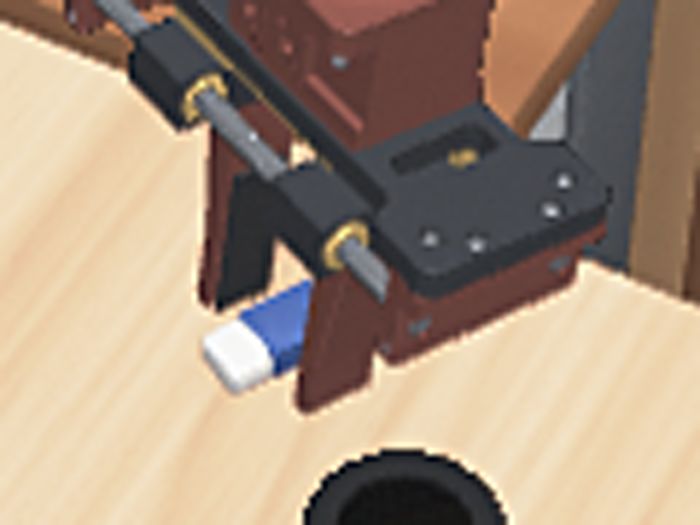

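Call:
servo_tool:
  commands: [0,0,0,0,0,0,32,0,0,0,0,0,0,24,0,0,0,0,0,0,18,0,0,0,0,0,0,14,0,0,0,0,0,0,14,0,0,0,0,0,0,14]
  force: 15

```text
time: 13.35
position: [0.5493, -0.2271, 0.0056]
orientation: [[0.427, 0.902, 0.06], [0.894, -0.431, 0.125], [0.139, -0.0, -0.99]]
ft_force: [0.1, -0.7, 2.7]
opening: 0.0192
```

Run:
```python
from h import *
from bench import env
s=env.read_state();show(s)
P=np.array(s["position"])
rows(s,[(P+[0,0,.13],Rd(64.5,8),6)],14)
```

```text
t 13.35 pos [ 0.5493 -0.2271  0.0056] j [  0.3  39.5  31.2 107.6 -40.5  44.9  31. ] F [ 0.1 -0.7  2.7] op 0.0192
yaw 64.46 lean 7.99 yz -0.0
 step mm 22 deg 0.0
6 rows
[0.0, 0.0, -0.0, 3.0, -0.0, -21.5, 14.0, 0.0, 0.0, -0.0, 6.0, -0.0, -42.9, 14.0, 0.0, 0.0, -0.0, 9.0, -0.0, -64.4, 14.0, 0.0, 0.0, -0.0, 12.1, -0.0, -85.8, 14.0, 0.0, 0.0, -0.001, 15.1, -0.0, -107.3, 14.0, 0.0, 0.0, -0.001, 18.1, -0.0, -128.7, 14.0]
```

Call:
servo_tool:
  commands: [0,0,0,1,0,-7,14,0,0,0,3,0,-22,14,0,0,0,6,0,-43,14,0,0,0,9,0,-64,14,0,0,0,12,0,-86,14,0,0,0,15,0,-107,14,0,0,0,18,0,-129,14,0,0,0,18,0,-129,14]

```text
time: 14.15
position: [0.5507, -0.2283, 0.14]
orientation: [[0.427, 0.902, 0.065], [0.894, -0.432, 0.124], [0.14, 0.006, -0.99]]
ft_force: [-0.7, 0.5, -1.0]
opening: 0.0193
```

```bash
python3 snap.py 15 260 180 160
python3 - <<'E'
from h import *
from bench import env
s=env.read_state()
# eraser bay floor centre c2, bed axes
B=Rd(74,30); c2=np.array([.511,-.0400,.0567])
def tgt(dx,h): return c2+B[:,0]*dx-B[:,2]*h
print(tgt(-5,.1) if 0 else tgt(-.005,.12))
rows(s,[((.48,-.17,.19),Rd(70,22),4),(tgt(-.006,.10),Rd(74,38),4)],14)
E
```

```text
t 14.15 pos [ 0.5507 -0.2283  0.14  ] j [ -5.3  29.4  38.8 103.2 -31.3  57.5  22.4] F [-0.7  0.5 -1. ] op 0.0193
yaw 64.48 lean 8.04 yz 0.0056
[ 0.49326821 -0.10183809  0.15812305]
 step mm 26 deg 3.8
 step mm 23 deg 4.1
8 rows
[0.007, 0.061, -0.023, 7.2, -22.0, -12.1, 14.0, 0.014, 0.122, -0.046, 14.5, -44.0, -24.3, 14.0, 0.021, 0.183, -0.07, 21.7, -65.9, -36.4, 14.0, 0.029, 0.244, -0.093, 28.9, -87.9, -48.6, 14.0, 0.039, 0.313, -0.108, 46.1, -92.7, -33.6, 14.0, 0.049, 0.383, -0.123, 63.2, -97.5, -18.7, 14.0, 0.059, 0.452, -0.139, 80.3, -102.2, -3.7, 14.0, 0.069, 0.522, -0.154, 97.5, -107.0, 11.2, 14.0]
```

View pics/scene15.png

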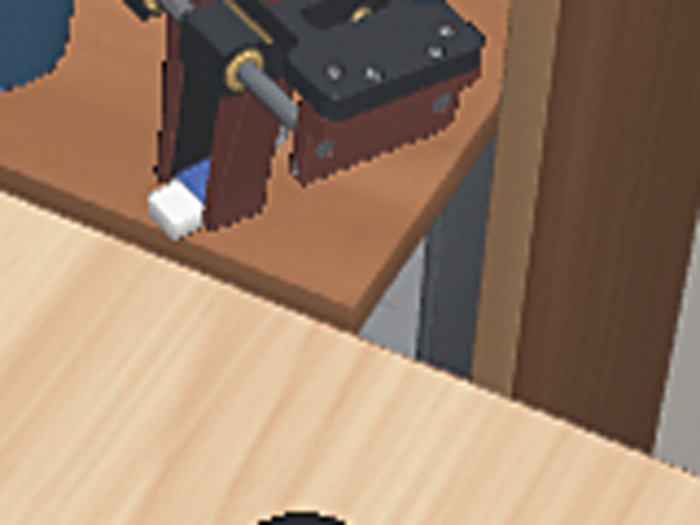

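Call:
servo_tool:
  commands: [0.007,0.061,-0.023,7,-22,-12,14,0.014,0.122,-0.046,14,-44,-24,14,0.021,0.183,-0.07,22,-66,-36,14,0.029,0.244,-0.093,29,-88,-49,14,0.039,0.313,-0.108,46,-93,-34,14,0.049,0.383,-0.123,63,-97,-19,14,0.059,0.452,-0.139,80,-102,-4,14,0.069,0.522,-0.154,97,-107,11,14]

```text
time: 15.0
position: [0.4954, -0.0927, 0.1399]
orientation: [[0.216, 0.961, 0.17], [0.756, -0.275, 0.594], [0.618, 0.0, -0.786]]
ft_force: [-0.2, -0.2, -0.7]
opening: 0.0193
```

```bash
cat > pe.py <<'E'
from h import *
from bench import env
import sys
s=env.read_state();show(s)
B=Rd(74,30); c2=np.array([.511,-.0400,.0567])
print("bay xyz",((np.array(s["position"])-c2)@B*1000).round(1))
def tgt(dx,dy,h): return c2+B[:,0]*dx+B[:,1]*dy-B[:,2]*h
a=[float(v) for v in sys.argv[1:]]
if a: rows(s,[(tgt(a[0]/1000,a[1]/1000,a[2]/1000),Rd(74,a[3]),int(a[4]))],14)
E
python3 snap.py 16 200 260 200; python3 snap.py 16 150 200 160 top; python3 pe.py -6 0 40 38 5
```

```text
t 15.0 pos [ 0.4954 -0.0927  0.1399] j [  9.2  27.8  26.9 114.6 -53.1  68.2  52.3] F [-0.2 -0.2 -0.7] op 0.0193
yaw 74.03 lean 38.16 yz 0.0003
t 15.05 pos [ 0.4941 -0.0902  0.1371] j [  9.3  28.1  26.8 114.8 -53.3  68.2  52.5] F [-1.1  1.7 -2.3] op 0.019
yaw 73.94 lean 38.41 yz -0.0045
t 15.1 pos [ 0.4938 -0.0919  0.1378] j [  9.2  28.   26.9 114.7 -53.   68.1  52.2] F [-0.  -0.3 -0.8] op 0.0195
yaw 73.78 lean 38.11 yz -0.0058
bay xyz [ -6.8  -2.2 -97.6]
 step mm 12 deg 0.1
5 rows
[-0.001, -0.0, -0.001, -1.5, 0.5, 11.4, 14.0, -0.002, -0.001, -0.001, -2.9, 1.0, 22.8, 14.0, -0.003, -0.001, -0.002, -4.4, 1.5, 34.2, 14.0, -0.004, -0.002, -0.002, -5.9, 2.0, 45.7, 14.0, -0.005, -0.002, -0.003, -7.4, 2.5, 57.1, 14.0]
```

View pics/scene16.png

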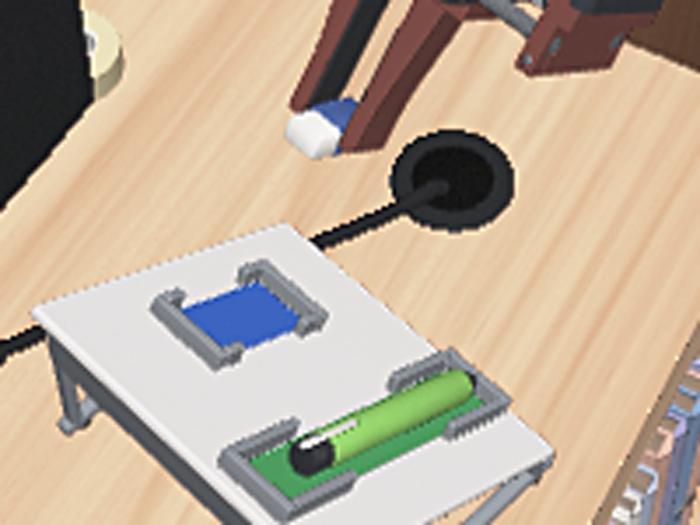

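View pics/top16.png

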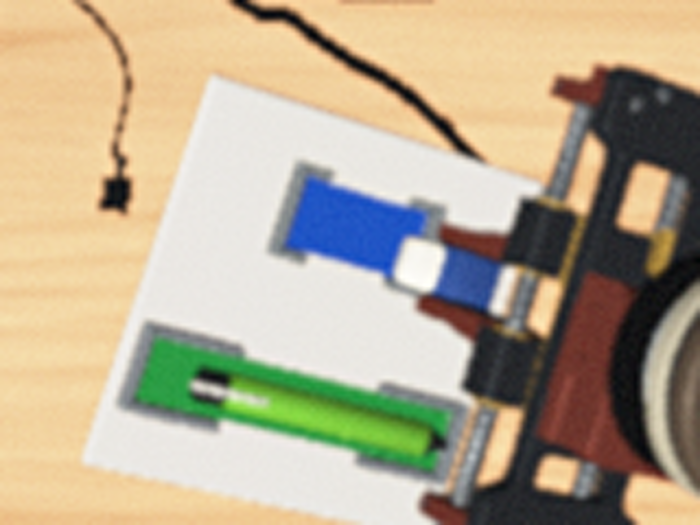

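Call:
servo_tool:
  commands: [-0.001,0,-0.001,-1.5,0.5,11,14,-0.002,-0.001,-0.001,-3,1,23,14,-0.003,-0.001,-0.002,-4.5,1.5,34,14,-0.004,-0.002,-0.002,-6,2,46,14,-0.005,-0.002,-0.003,-7.5,2.5,57,14,-0.005,-0.002,-0.003,-7.5,2.5,57,14]

```text
time: 15.7
position: [0.5036, -0.0629, 0.0873]
orientation: [[0.217, 0.962, 0.168], [0.757, -0.274, 0.593], [0.616, -0.002, -0.788]]
ft_force: [-0.3, 0.3, -0.1]
opening: 0.0193
```

```bash
python3 pe.py -6 0 16 38 4; python3 snap.py 17 200 260 200; python3 snap.py 17 150 200 160 top
```

```text
t 15.7 pos [ 0.5036 -0.0629  0.0873] j [ 10.3  31.5  21.1 117.1 -57.3  61.4  55.3] F [-0.3  0.3 -0.1] op 0.0193
yaw 74.01 lean 38.02 yz -0.0017
bay xyz [ -5.6  -0.8 -38.5]
 step mm 6 deg 0.0
4 rows
[-0.001, -0.0, 0.0, -0.9, 0.2, 5.6, 14.0, -0.001, -0.0, 0.0, -1.8, 0.4, 11.1, 14.0, -0.002, -0.0, 0.0, -2.7, 0.6, 16.7, 14.0, -0.002, -0.0, 0.0, -3.6, 0.8, 22.2, 14.0]
t 15.7 pos [ 0.5036 -0.0629  0.0873] j [ 10.3  31.5  21.1 117.1 -57.3  61.4  55.3] F [-0.3  0.3 -0.1] op 0.0193
yaw 74.01 lean 38.02 yz -0.0017
t 15.75 pos [ 0.5038 -0.0637  0.0879] j [ 10.3  31.5  21.2 117.  -57.2  61.5  55.2] F [ 0.  -0.1  0.7] op 0.0192
yaw 74.0 lean 38.01 yz -0.0009
```

View pics/scene17.png

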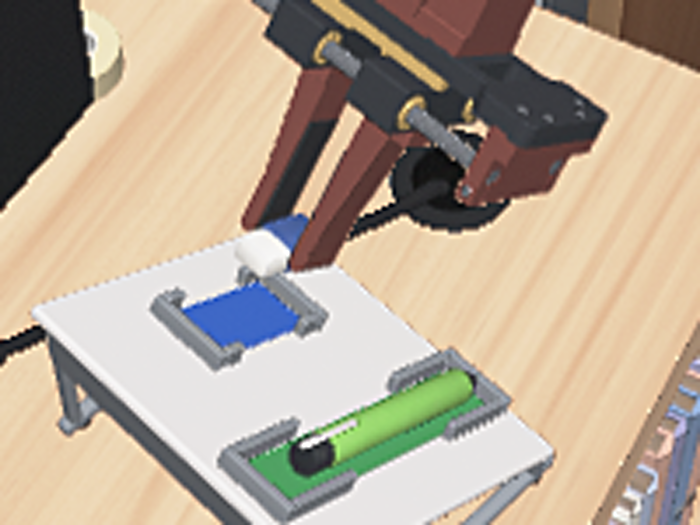

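View pics/top17.png

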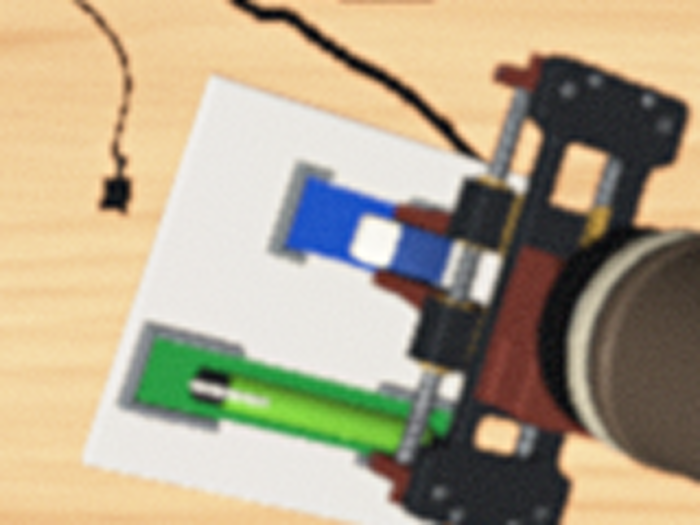

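Call:
servo_tool:
  commands: [-0.001,0,0,-0.9,0.2,5.5,14,-0.001,0,0,-1.8,0.4,11,14,-0.002,0,0,-2.7,0.6,16.5,14,-0.002,0,0,-3.6,0.8,22,14,-0.002,0,0,-3.6,0.8,22,14]

```text
time: 16.3
position: [0.5075, -0.0537, 0.0682]
orientation: [[0.217, 0.961, 0.171], [0.757, -0.276, 0.592], [0.616, 0.0, -0.788]]
ft_force: [0.2, -0.4, -0.7]
opening: 0.0195
```

```bash
python3 pe.py -4 0 8 38 4; python3 snap.py 18 230 310 120; python3 snap.py 18 170 210 120 top
```

```text
t 16.3 pos [ 0.5075 -0.0537  0.0682] j [ 12.9  32.7  16.3 117.6 -58.   57.8  55.6] F [ 0.2 -0.4 -0.7] op 0.0195
yaw 73.98 lean 38.03 yz 0.0004
bay xyz [ -6.5   0.4 -17. ]
 step mm 2 deg 0.0
4 rows
[0.0, -0.0, -0.0, 0.3, -0.1, 2.3, 14.0, 0.0, -0.0, -0.0, 0.6, -0.2, 4.6, 14.0, 0.001, -0.0, -0.0, 0.9, -0.3, 6.9, 14.0, 0.001, -0.0, -0.0, 1.2, -0.4, 9.3, 14.0]
t 16.3 pos [ 0.5075 -0.0537  0.0682] j [ 12.9  32.7  16.3 117.6 -58.   57.8  55.6] F [ 0.2 -0.4 -0.7] op 0.0195
yaw 73.98 lean 38.03 yz 0.0004
t 16.35 pos [ 0.5076 -0.0541  0.0685] j [ 12.9  32.7  16.3 117.6 -58.   57.9  55.6] F [ 0.2  0.3 -0.3] op 0.0196
yaw 73.97 lean 38.01 yz 0.0008
```

View pics/scene18.png

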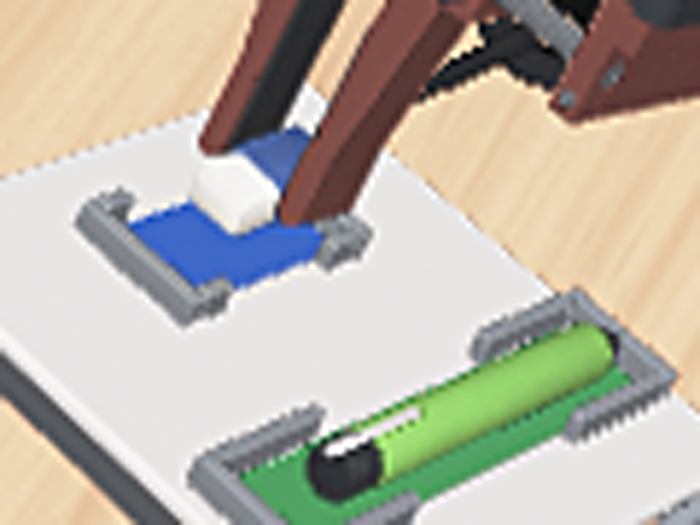

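View pics/top18.png

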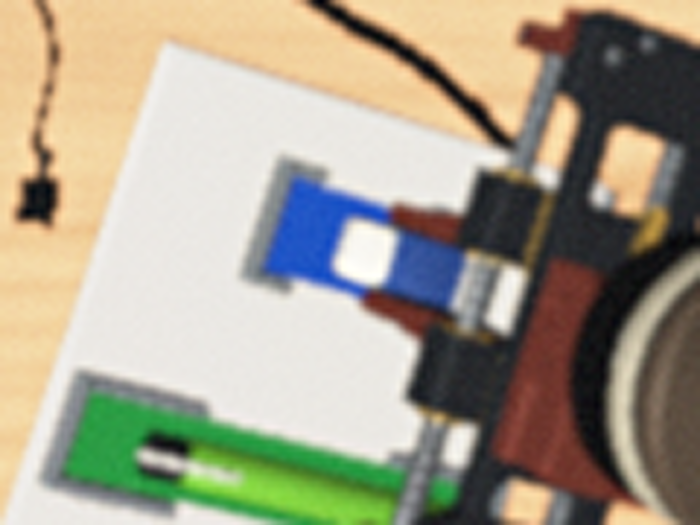

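```bash
python3 pe.py -1 0 17 38 2;python3 pe.py -1 0 8 38 2
```

```text
t 16.4 pos [ 0.5077 -0.0544  0.0687] j [ 12.9  32.7  16.4 117.6 -58.   57.9  55.6] F [-0.1 -0.2 -0.5] op 0.0193
yaw 73.97 lean 38.0 yz 0.0011
bay xyz [ -6.8   0.8 -17.7]
 step mm 3 deg 0.1
2 rows
[0.001, -0.0, -0.0, 2.8, -0.4, 0.8, 14.0, 0.002, -0.0, -0.0, 5.6, -0.8, 1.5, 14.0]
t 16.4 pos [ 0.5077 -0.0544  0.0687] j [ 12.9  32.7  16.4 117.6 -58.   57.9  55.6] F [-0.1 -0.2 -0.5] op 0.0193
yaw 73.97 lean 38.0 yz 0.0011
bay xyz [ -6.8   0.8 -17.7]
 step mm 6 deg 0.1
2 rows
[0.001, -0.0, -0.0, 2.2, -0.4, 5.2, 14.0, 0.002, -0.0, -0.0, 4.4, -0.8, 10.4, 14.0]
```

Call:
servo_tool:
  commands: [0.001,0,0,2.8,-0.4,0.8,14,0.001,0,0,5.6,-0.8,1.5,14,0.001,0,0,5,-0.8,5,14,0.001,0,0,4.5,-0.8,9,14,0.001,0,0,4.5,-0.8,9,14]

```text
time: 16.9
position: [0.5092, -0.0449, 0.0639]
orientation: [[0.217, 0.961, 0.17], [0.757, -0.276, 0.592], [0.616, -0.0, -0.788]]
ft_force: [0.9, -0.4, 0.2]
opening: 0.0195
```

```bash
python3 pe.py; python3 snap.py 19 230 310 120; python3 snap.py 19 170 190 120 top
```

```text
t 16.9 pos [ 0.5092 -0.0449  0.0639] j [ 13.5  32.8  14.2 117.9 -58.1  56.3  55.1] F [ 0.9 -0.4  0.2] op 0.0195
yaw 73.97 lean 38.02 yz -0.0003
bay xyz [-0.9 -0.4 -8.8]
t 16.9 pos [ 0.5092 -0.0449  0.0639] j [ 13.5  32.8  14.2 117.9 -58.1  56.3  55.1] F [ 0.9 -0.4  0.2] op 0.0195
yaw 73.97 lean 38.02 yz -0.0003
t 16.95 pos [ 0.5093 -0.0452  0.0641] j [ 13.5  32.8  14.2 117.9 -58.1  56.3  55.1] F [ 0.8 -0.1  0.3] op 0.0192
yaw 73.96 lean 38.02 yz -0.0002
```

View pics/scene19.png

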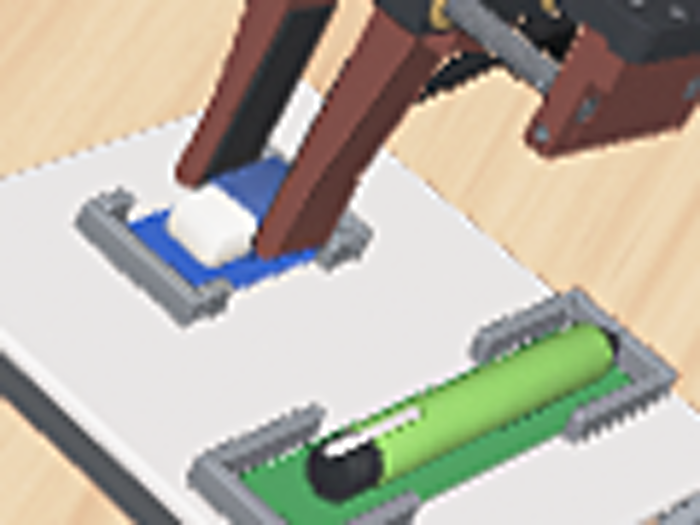

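View pics/top19.png

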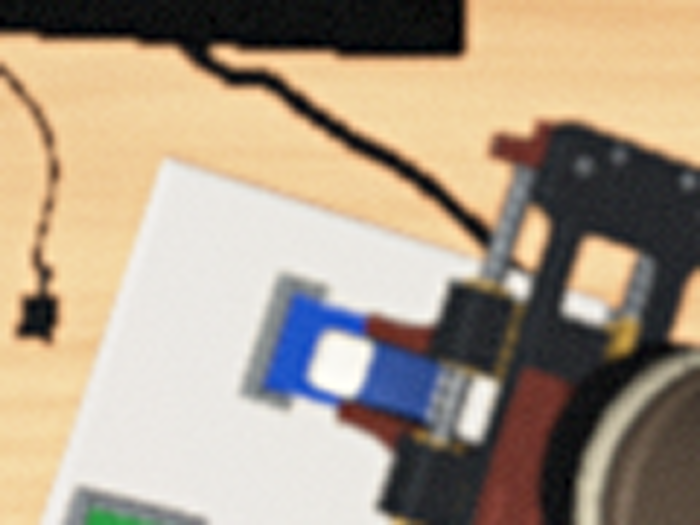

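Call:
servo_tool:
  commands: [0,0,0,0,0,1,14,0,0,0,-0.2,0,2,14,0,0,0,-0.2,0,2.5,14,0,0,0,-0.2,0,2.5,14]

```text
time: 17.4
position: [0.5097, -0.044, 0.0621]
orientation: [[0.218, 0.961, 0.17], [0.757, -0.276, 0.592], [0.616, -0.0, -0.788]]
ft_force: [-0.3, -0.1, -0.8]
opening: 0.0194
```

Call:
servo_tool:
  commands: [0,0,0,0,0,0.8,14,0,0,0,0,0,0.8,14]

```text
time: 17.6
position: [0.5098, -0.0435, 0.0614]
orientation: [[0.218, 0.961, 0.17], [0.757, -0.276, 0.592], [0.616, -0.0, -0.788]]
ft_force: [0.4, -0.1, 0.5]
opening: 0.0191
```

```bash
python3 pe.py
```

```text
t 17.6 pos [ 0.5098 -0.0435  0.0614] j [ 14.   33.   13.4 118.  -58.2  55.8  55.1] F [ 0.4 -0.1  0.5] op 0.0191
yaw 73.95 lean 38.02 yz -0.0001
bay xyz [-0.8 -0.2 -5.9]
```

Call:
servo_tool:
  commands: [0,0,0,0,0,0.8,14,0,0,0,0,0,0.8,14]

```text
time: 17.8
position: [0.5099, -0.0433, 0.0612]
orientation: [[0.218, 0.961, 0.171], [0.757, -0.277, 0.592], [0.616, 0.0, -0.788]]
ft_force: [-1.8, -1.8, 4.7]
opening: 0.0193
```

Call:
servo_tool:
  commands: [0,0,0,0,0,0.6,14,0,0,0,0,0,0.6,14]

```text
time: 18.0
position: [0.5099, -0.0434, 0.0612]
orientation: [[0.218, 0.961, 0.171], [0.757, -0.277, 0.592], [0.616, 0.0, -0.787]]
ft_force: [-2.8, -2.4, 6.0]
opening: 0.0194
```

```bash
python3 pe.py;python3 snap.py 20 230 310 120
```

```text
t 18.0 pos [ 0.5099 -0.0434  0.0612] j [ 14.2  33.   13.1 118.  -58.2  55.6  55.1] F [-2.8 -2.4  6. ] op 0.0194
yaw 73.94 lean 38.05 yz 0.0005
bay xyz [-0.8 -0.1 -5.6]
t 18.0 pos [ 0.5099 -0.0434  0.0612] j [ 14.2  33.   13.1 118.  -58.2  55.6  55.1] F [-2.8 -2.4  6. ] op 0.0194
yaw 73.94 lean 38.05 yz 0.0005
```

View pics/scene20.png

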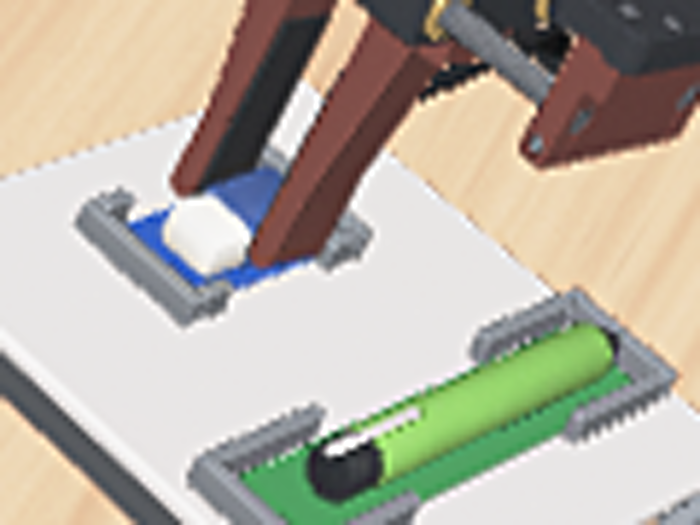

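Call:
servo_tool:
  commands: [0,0,0,0,0,-0.4,21,0,0,0,0,0,-0.4,24,0,0,0,0,0,-0.4,28,0,0,0,0,0,-0.4,30,0,0,0,0,0,-0.4,30]

```text
time: 18.55
position: [0.5098, -0.0435, 0.0614]
orientation: [[0.218, 0.961, 0.171], [0.757, -0.277, 0.592], [0.616, 0.0, -0.787]]
ft_force: [-0.2, -0.2, 0.9]
opening: 0.0296
```

```bash
python3 pe.py;python3 snap.py 21 230 310 120
```

```text
t 18.55 pos [ 0.5098 -0.0435  0.0614] j [ 14.2  32.9  13.1 118.  -58.1  55.7  55.1] F [-0.2 -0.2  0.9] op 0.0296
yaw 73.94 lean 38.05 yz 0.0003
bay xyz [-0.8 -0.2 -5.9]
t 18.55 pos [ 0.5098 -0.0435  0.0614] j [ 14.2  32.9  13.1 118.  -58.1  55.7  55.1] F [-0.2 -0.2  0.9] op 0.0296
yaw 73.94 lean 38.05 yz 0.0003
```

View pics/scene21.png

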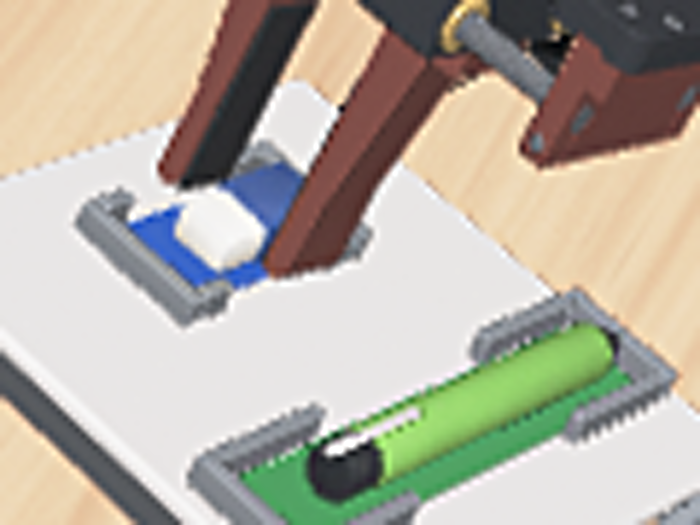

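Released. Retreat along the tool axis, clear of everything.

Call:
servo_tool:
  commands: [0,0,0,0,0,-8,31,0,0,0,0,0,-20,31,0,0,0,0,0,-40,31,0,0,0,0,0,-65,31,0,0,0,0,0,-90,31,0,0,0,0,0,-115,31,0,0,0,0,0,-130,31,0,0,0,0,0,-130,31]

```text
time: 19.4
position: [0.488, -0.1227, 0.1655]
orientation: [[0.218, 0.96, 0.175], [0.758, -0.279, 0.59], [0.615, 0.004, -0.788]]
ft_force: [-0.3, 0.5, -0.7]
opening: 0.0308
```

```bash
python3 snap.py 22 230 310 120; python3 snap.py 22 160 190 160 top
python3 - <<'E'
from h import *
# bystanders & eraser/marker tilt
s=ld("scene22");t=ld("top22");B=Rd(74,30)
for n,d in(("s",s),("t",t)):
    h=cv2.cvtColor(d["image"],cv2.COLOR_RGB2HSV);P=cloud(d)
    m=cv2.inRange(h,(38,120,150),(55,255,255))>0;m&=d["depth"]>0;q=(P[m]-[.434,-.0178,.0567])@B*[1000,1000,-1000]
    q=q[abs(q).max(1)<90];print(n,"marker bay coords min/max",np.percentile(q,[2,98],axis=0).round(0).tolist(), "slope h vs x",np.polyfit(q[:,0],q[:,2],1).round(3))
    e=(P-[.511,-.04,.0567])@B*[1000,1000,-1000]
    m=(abs(e[...,0])<35)&(abs(e[...,1])<15)&(e[...,2]>7)&(e[...,2]<40)&(d["depth"]>0)
    q=e[m];print(n,"eraser top",len(q),np.percentile(q,[2,50,98],axis=0).round(1).tolist(),"slope",np.polyfit(q[:,0],q[:,2],1).round(3))
a=ld("scene0")["image"].astype(int);b=s["image"].astype(int)
d=(abs(a-b).sum(2)>90).astype(np.uint8);k,l,st,ce=cv2.connectedComponentsWithStats(d)
print([x.tolist() for x in st[1:] if x[4]>15])
E
```

```text
t 19.4 pos [ 0.488  -0.1227  0.1655] j [ 18.1  25.2  19.2 111.8 -47.3  68.9  48.2] F [-0.3  0.5 -0.7] op 0.0308
yaw 73.95 lean 37.97 yz 0.0036
t 19.45 pos [ 0.4878 -0.1212  0.1644] j [ 18.1  25.2  19.1 111.9 -47.3  68.9  48.2] F [0.4 0.6 0.6] op 0.0309
yaw 73.95 lean 38.03 yz 0.002
s marker bay coords min/max [[-49.0, -8.0, 8.0], [39.0, 4.0, 16.0]] slope h vs x [-1.0000e-02  1.3037e+01]
s eraser top 272 [[-28.5, -11.6, 7.3], [-2.9, -2.5, 11.5], [17.5, 12.0, 13.6]] slope [2.0000e-03 1.1055e+01]
t marker bay coords min/max [[-52.0, -10.0, -0.0], [33.0, 4.0, 17.0]] slope h vs x [-7.0000e-03  1.3135e+01]
t eraser top 262 [[-31.0, -11.6, 7.4], [-6.5, -0.8, 11.4], [34.1, 10.7, 15.0]] slope [-9.000e-03  1.102e+01]
[[374, 0, 45, 84, 1132], [425, 0, 4, 11, 16], [447, 0, 116, 87, 4034], [626, 0, 14, 78, 209], [402, 59, 41, 23, 117], [394, 70, 12, 69, 173], [412, 75, 7, 10, 24], [338, 85, 65, 100, 2493], [378, 117, 6, 21, 54], [283, 167, 100, 101, 4121], [345, 179, 5, 7, 18], [377, 182, 10, 26, 103], [306, 230, 7, 8, 22], [369, 242, 11, 15, 50], [294, 251, 47, 37, 669], [341, 287, 58, 37, 586], [260, 338, 27, 19, 246], [282, 365, 54, 31, 423], [629, 401, 11, 12, 62], [605, 417, 35, 41, 522], [605, 437, 35, 43, 278], [630, 462, 10, 7, 28]]
```

View pics/scene22.png

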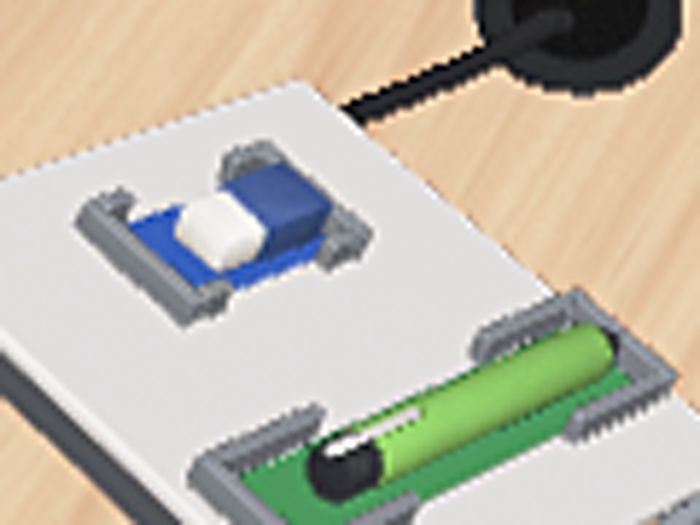

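View pics/top22.png

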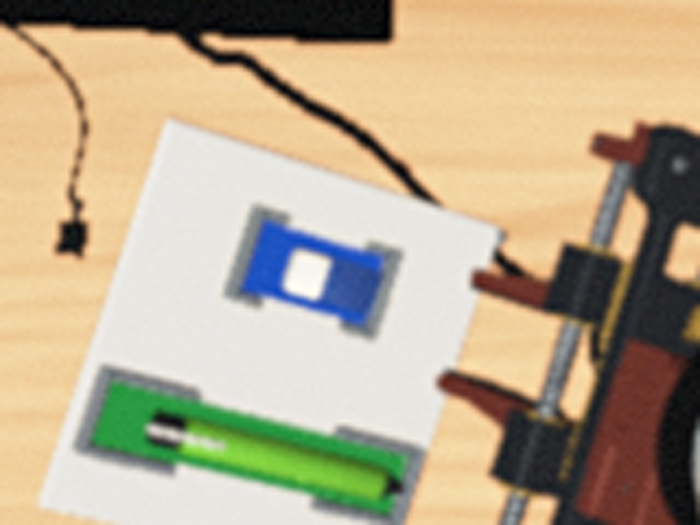

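Run:
```python
from h import *
a=ld("scene22")["image"];b=ld("top22")["image"]
cv2.imwrite("pics/full22.png",np.hstack([cv2.resize(a,(400,300)),cv2.resize(b,(400,300))])[:,:,::-1])
```

```text
(no output)
```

View pics/full22.png

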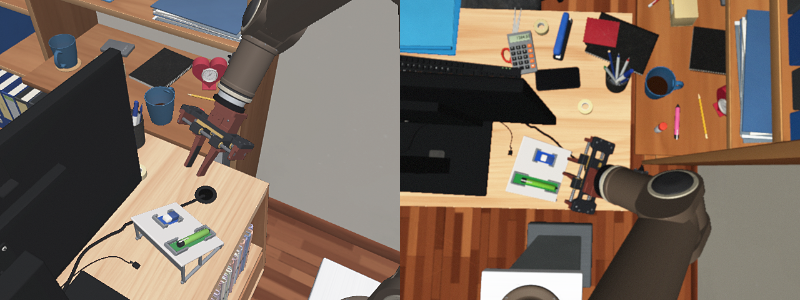

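Run:
```python
from h import *
from bench import env
t=ld("top22");P=cloud(t);ok=t["depth"]>0
t0=ld("top0");P0=cloud(t0)
arm=ok&(t0["depth"]>0)&(t0["depth"]-t["depth"]>.03)&(P[...,2]>.15)
q=P[arm];print("arm max x for y<-.4:",np.percentile(q[q[:,1]<-.4][:,0],[50,95,99.5]).round(3), "ymin",q[:,1].min().round(3))
v=P0[240:275,400:520][t0["depth"][240:275,400:520]>0];v=v[v[:,2]>.1];print("panel",np.percentile(v,[2,50,98],axis=0).round(3))
d=np.linalg.norm(q[:,None,:]-v[None,::8,:],axis=2) if len(v) else None
print(d.min())
s=env.read_state();print(s["joint_efforts"].round(1));show(s)
```

```text
Traceback (most recent call last):
IndexError: index -1 is out of bounds for axis 0 with size 0
```

```bash
python3 -c "
from bench import env
print(env.hand_in()); print(env.read_state()['time'])"
```

```text
the job is handed in; nothing more can be done
None
the job is handed in; nothing more can be done
```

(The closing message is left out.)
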